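# Rock the jammed fruit stop out of its seat

### The arm

A 7-joint arm with a two-finger parallel gripper is mounted at the origin on the work surface. World frame = base frame: x ahead of the robot, y to its left, z up, the work surface at z = 0. Lengths are in m, angles in rad, forces in N, time in s.
With the tool pointing down it reaches from about 0.425 to 0.875 m from the base axis. Payload 4.7 kg.
Tool frame: the origin (TCP) lies at the very end of the fingers, on their centre line; the grasp point (between the pads) lies 19 mm behind it; x points along the fingers, z is the direction in which the jaws open and shut, and the axes are right-handed (so a half turn about x gives the same grasp; the last joint's range is limited). The gripper opens to 87 mm and grips with 3 to 60 N. Pads are 19 mm wide; open, the fingers measure 117 mm over their backs; the gripper's body (75 mm by 190 mm) begins 51 mm behind the grasp point.
Start: joints at [-1.117, 0.321, -0.07, 1.45, 0.023, 1.371, -0.057], TCP at [0.277, 0.588, 0.223] pointing down, gripper open.
Joint ranges: [-2.86, 2.86], [-0.3, 2.09], [-1.38, 1.24], [0.06, 2.45], [-1.56, 4.7], [0.09, 2.05], [-2.69, 2.69]. Speed limits (rad/s): [2.57, 2.57, 3.14, 3.14, 3.14, 3.14, 3.14].

### API

Orientations are given as a rotation vector (axis times angle).
In Python, from bench import telemetry, viewer, workorder gives the robot as it stands.
- The arm moves only by the shell command python3 -m creep 'ROWS' [FORCE]. ROWS is JSON, a list of rows, each an object of numbers: "fingers": the opening, from 0 (shut) to 1 (fully open); "x", "y", "z": the shift along the tool's x, y, z in units of 40 mm (1.0 is 40 mm); "twist": the turn about the tool's x in units of 5 degrees (1.0 is 5 degrees). In form: [{"fingers": .., "x": .., "y": .., "z": .., "twist": ..}, ...]. A call has 1 to 20 rows; each row is the pose to reach, as a shift and turn from the pose commanded when the call began, along the tool's axes at that moment; what a row does not reach only later rows make up. A row lasts 1/12 s, in which the tool goes at most 41.7 mm and 7.16 degrees, less where a joint would pass 70% of its speed; a pose out of reach is approached as far as the arm can. A call with a gripper value outside its range is refused whole. The fingers move at their own pace and stop on an object; FORCE is the grip in N (left out, the last holds). Time passes only in rows, so rows that repeat a pose let the fingers close. It gives the time, the measured TCP pose, the force and the opening at its end, in the units of the state.
- telemetry.get_state(): the state, without advancing time (a new reading comes with each control period).
- viewer.get_image(name): name is "scene" or "side" or "wrist"; returns a dict with "pixels" (384x512x3 uint8, red, green, blue), "z_map" (384x512 float32, m along the optical axis (not along the pixel's ray), 0 where there is no reading), "K" (3x3 intrinsics, pixels), "xyz" and "attitude" of the camera in the world. Camera axes: x right, y up, looking along -z (the intrinsics and any distortion apply to the point x, -y, -z); pixel columns grow to the right and rows downward; lengths in m; the calibration is good to about 2 mm. A picture is of the moment at which its call begins.
- workorder.close_job(): hands the job in, once; it reports no verdict.
The state is a dict: "time": time; "joint_positions": joint angles; "qd": joint speeds; "joint_torque": joint torques, N m; "position": TCP position; "tool_rot": TCP orientation; "ft_force": force on the tool from outside, world axes, zero at the start; "torque": the same for the moment, N m; "grip_width": opening from 0.0 (shut) to 1.0 (fully open).
Only numpy, scipy, OpenCV 4.12 (cv2) and the standard library are available. Lean on these libraries where they do the work, as an engineer would, in place of code of your own. Each camera call takes 0.05 s, during which the arm holds its last target.

### The job

The white upright fruit stop is jammed in the steel seat on the cutting board and has to come out for washing. Grip it by its slab and, with its foot still down in the seat, rock it from side to side against the two cheeks until both have been pushed about 4 mm back; only then lift it straight out. Finish while still holding it in the gripper: upright and still, right above its seat, its foot just clear of the seat's rim by about 20 mm, touching nothing else; leave the fruit and the other things on the bench alone.

Things in the scene. Friction and masses are not known exactly. Their poses are not given: they have to be found in the camera images.
- stop_grip (a point): The stop: white plastic slab upright in the steel seat on the board, 44 mm along x, 26 mm along y, plain from 28 to 115 mm above the underside of its foot; 175 to 350 g. This point: on its axis, 85 mm above that underside, 30 mm below its top. z up along the slab.
- stop_foot (a point): Centre of the underside of the stop's foot; axes as for the stop. The foot, below the slab, is 28 mm high, 48 mm along x, and dovetailed along y: 55 mm wide at the bottom, 46 mm at its top.
- seat (a point): Centre of the floor of the fixed seat, where the foot's underside rests, 15 mm above the bench. z up; y = rocking direction, towards the left cheek; x = along the cheeks. An open steel pocket 52 mm (x) by 56.4 mm (y), 72 by 128 mm outside. Its white board is 260 by 200 mm, 15 mm thick, reaching 75 mm to -x and 185 mm to +x of this point, 100 mm to either side.
- seat_rim (a point): Centre of the seat's mouth, level with its top rim: 32 mm above the seat's floor, 47 mm above the bench; axes as for the seat. The walls at +x and -x are rigid and reach this height. At +y and -y is a rigid wall 18 mm high and above it a sliding steel cheek, its rounded lip 26 mm above the floor, reaching in over the dovetailed foot.
- cheek_left (a joint): How far the left (+y) cheek is pushed back outward, m: 0 fully in, 0.005 fully back. Stiff, no spring: gives at about 26 N and stays where pushed. Leaning the stop 12 degrees to +y, pivoting on the lower +y edge of its foot on the seat's floor (the point 85 mm up moves about 18 mm, some 20 N sideways), pushes it back about 3.5 mm; the lean stops at about 14 degrees.
- cheek_right (a joint): The same for the right (-y) cheek, pushed back by leaning the stop to -y. The foot lifts out freely once the two cheeks together are more than about 7.5 mm back; a straight pull before that meets some 50 N.
- spare: Bystander, leave it alone: spare stop: same white plastic and same foot as the stop but only 65 mm tall, standing loose on the bench, not in the seat; origin under its foot.
- pomelo: Bystander, leave it alone: half pomelo on the board, cut face up, 100 mm across, 52 mm high; origin at its underside.
- tomato: Bystander, leave it alone: tomato on the board, 68 mm across, 50 mm high; origin at its underside.
- pineapple: Bystander, leave it alone: pineapple lying on the bench, body 150 mm long, 105 mm thick; origin under its middle.
- grapes: Bystander, leave it alone: bunch of dark grapes, about 110 mm long, 45 mm high; origin at its underside.
- meter: Bystander, leave it alone: white hand-held juice meter, 160 mm long, 42 mm high; origin at its underside.
- bottle: Bystander, leave it alone: white rinse bottle, 64 mm across, 160 mm high; origin at its underside.
- knife: Bystander, leave it alone: kitchen knife with green handle lying flat, 300 mm long; origin near its middle.
Things that resemble listed ones, but are neither listed nor needed, are in the scene too. What is shaped like the part that bears stop_grip but green or yellow is not meant.

How it is judged:
By the outcome, as a careful person would: the job done as asked, in the order asked, and still so for the second after the job is handed in, while the arm keeps its last pose, push and grip.
It also fails if it takes over 64 s, if anything falls off the work surface, if the arm or the gripper's body presses on something with over 40 N, if the wrist force passes 120 N, or if a joint passes its speed limit or range.

## Working session

There is one attempt and no reset: what is moved stays moved. The work goes in short steps, Python scripts to look and compute and a shell command to move; the robot and the scene stay as the last step left them, time stands still between calls to the robot, and variables do not carry over. Pictures are saved under pics/ and viewed, and the job is handed in when it is done.

```bash
ls; mkdir -p pics; cat > h.py <<'E'
import numpy as np, cv2
from scipy.spatial.transform import Rotation as R
from bench import telemetry, viewer, workorder
def cam(n,f):
    d=viewer.get_image(n); np.savez('pics/'+f+'.npz',**{k:np.array(v) for k,v in d.items()})
    cv2.imwrite('pics/'+f+'.png',cv2.cvtColor(d['pixels'],cv2.COLOR_RGB2BGR)); return d
def rot(a):
    a=np.array(a,float)
    if a.shape==(3,3): return a
    return R.from_rotvec(a).as_matrix() if a.size==3 else R.from_quat(a).as_matrix()
def pts(d):
    K=d['K'];z=d['z_map'];v,u=np.mgrid[:384,:512]
    p=np.stack([(u-K[0,2])/K[0,0]*z,-(v-K[1,2])/K[1,1]*z,-z],-1)
    P=p@rot(d['attitude']).T+d['xyz']; P[z==0]=np.nan; return P
def load(f): return dict(np.load('pics/'+f+'.npz'))
E
python3 - <<'E'
from h import *
s=telemetry.get_state(); print(s)
for n in['scene','side','wrist']:
    d=cam(n,n+'0'); print(n,[k for k in d],d['K'],d['xyz'],d['attitude'])
E
```

```text
pics
{'time': 0.0, 'joint_positions': array([-1.11688785,  0.32183204, -0.07012894,  1.4516975 ,  0.02258722,
        1.37075193, -0.05692444]), 'qd': array([-0.00072626, -0.001199  ,  0.00010816,  0.00062858,  0.00106551,
       -0.00075848,  0.00015363]), 'joint_torque': array([ 2.49200612e-04, -4.91289282e+01, -4.03803606e-01, -3.12529743e+01,
       -6.39027846e-02,  4.37590457e-02,  1.84256387e-04]), 'position': array([0.27652944, 0.58763655, 0.22144467]), 'tool_rot': array([-0.88055278,  1.38732827,  0.87878376]), 'ft_force': array([0.41223053, 0.55888148, 0.29921447]), 'torque': array([ 0.03531041, -0.02704482, -0.03329811]), 'grip_width': 1.0048148998588475}
scene ['pixels', 'z_map', 'K', 'xyz', 'attitude'] [[387.91743881   0.         256.62246899]
 [  0.         387.91743881 193.22161091]
 [  0.           0.           1.        ]] [0.94901265 0.66256535 0.98964703] [0.26581606 0.91189613 2.39707072]
side ['pixels', 'z_map', 'K', 'xyz', 'attitude'] [[447.74449266   0.         264.12564451]
 [  0.         447.74449266 196.93230505]
 [  0.           0.           1.        ]] [ 0.29681146 -1.27104321  0.92679648] [ 1.00425122 -0.09346975 -0.1285792 ]
wrist ['pixels', 'z_map', 'K', 'xyz', 'attitude'] [[274.79624843   0.         254.01982338]
 [  0.         274.79624843 192.43849815]
 [  0.           0.           1.        ]] [0.20847881 0.61910287 0.38409372] [-0.24863426 -0.15610723  1.12412893]
```

View pics/scene0.png

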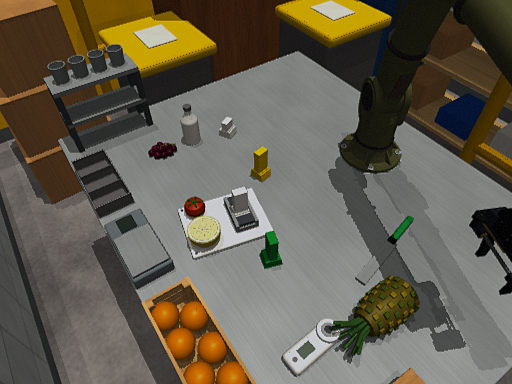

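View pics/side0.png

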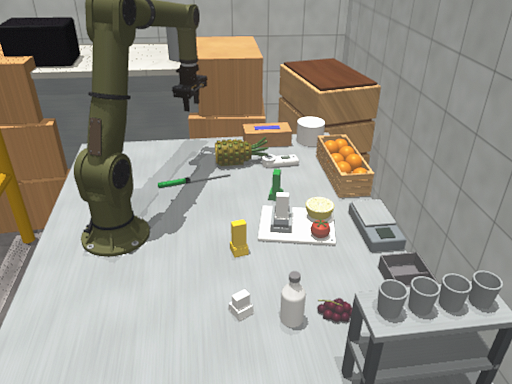

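View pics/wrist0.png

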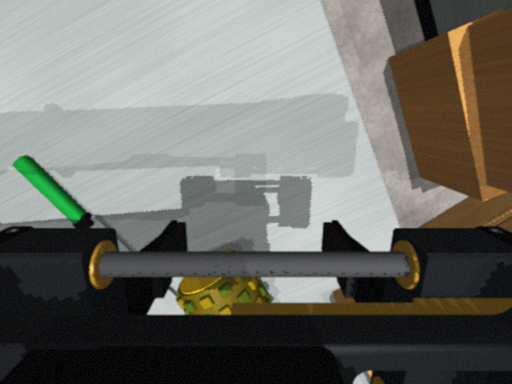

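Scene view: the candidates are the white slab in the steel seat on the board (240,203), the white spare on the bench (228,127), a yellow stop (261,163) and a green stop (271,248). Only the first is white, tall and in the seat. I'll confirm it in an enlarged crop and measure it.

```bash
python3 - <<'E'
from h import *
a=load('scene0');b=load('side0')
for n,d,(u0,v0,w,h) in[('s',a,(170,170,110,90)),('d',b,(250,160,100,90))]:
    c=cv2.cvtColor(d['pixels'][v0:v0+h,u0:u0+w],cv2.COLOR_RGB2BGR); cv2.imwrite(f'pics/crop_{n}.png',cv2.resize(c,None,fx=6,fy=6,interpolation=cv2.INTER_CUBIC))
    P=pts(d)[v0:v0+h,u0:u0+w]; C=d['pixels'][v0:v0+h,u0:u0+w].astype(int)
    # white board plane
    white=(C.min(-1)>150)&(C.max(-1)-C.min(-1)<30)
    m=white&(abs(P[...,2]-.015)<.006); q=P[m]
    r=cv2.minAreaRect((q[:,:2]*1000).astype(np.float32)); print(n,'board',r,np.median(q[:,2]),cv2.boxPoints(r))
    t=(P[...,2]>.115)&(P[...,2]<.16)&white; q=P[t]; print('tall',len(q),q.mean(0),q.min(0),q.max(0))
    t=(P[...,2]>.12)&white; q=P[t];top=q[q[:,2]>q[:,2].max()-.008];print('top',len(top),top.mean(0),cv2.minAreaRect((top[:,:2]*1000).astype(np.float32)))
    g=(P[...,2]>.040)&(P[...,2]<.052)&(C.max(-1)-C.min(-1)<25); q=P[g]; print('rim',len(q),q.mean(0),cv2.minAreaRect((q[:,:2]*1000).astype(np.float32)))
E
```

```text
s board ((619.7677001953125, -22.36701202392578), (200.20790100097656, 257.771728515625), 77.12543487548828) 0.01266418796966351 [[ 471.8171    -91.23636 ]
 [ 723.1085   -148.67238 ]
 [ 767.71826    46.502335]
 [ 516.4269    103.938354]]
tall 85 [ 0.56608523 -0.00981948  0.12744497] [ 0.54413794 -0.02414771  0.12426995] [0.58882488 0.00717997 0.13235629]
top 84 [ 0.56587941 -0.00987232  0.12748277] ((566.1286010742188, -10.46725082397461), (27.071041107177734, 42.18266296386719), 75.15299987792969)
rim 439 [0.57801909 0.00761442 0.04409608] ((660.0173950195312, -2.605072021484375), (211.87596130371094, 273.42816162109375), 63.190792083740234)
d board ((645.6751708984375, 143.99072265625), (580.9859619140625, 301.8187561035156), 84.94422149658203) 0.016209679780798347 [[ 469.75305 -132.0731 ]
 [ 770.3976  -158.67104]
 [ 821.5973   420.05457]
 [ 520.95276  446.65247]]
tall 91 [ 0.56682768 -0.01852366  0.12748747] [ 0.5435117  -0.03199671  0.11519397] [0.58879535 0.00321883 0.13443537]
top 62 [ 0.56783544 -0.01564892  0.13071706] ((568.2581787109375, -12.70521354675293), (31.238399505615234, 40.832664489746094), 78.80168914794922)
rim 311 [ 0.56568116 -0.02888978  0.04710569] ((661.131591796875, 136.54879760742188), (506.52349853515625, 214.8233184814453), 81.08244323730469)
```

View pics/crop_s.png

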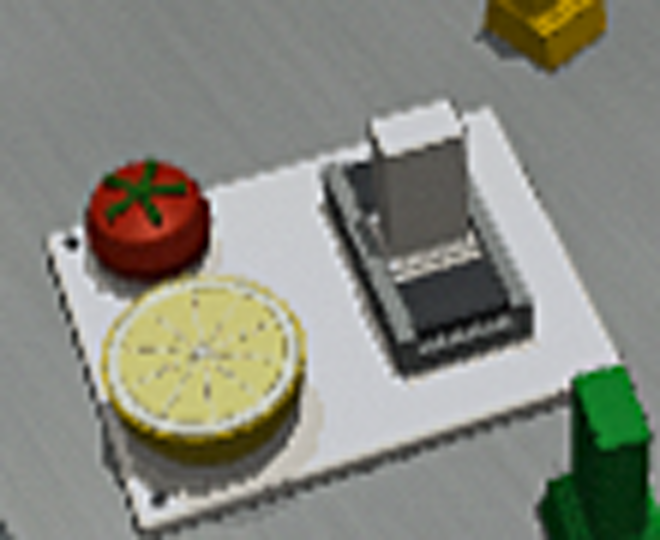

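View pics/crop_d.png

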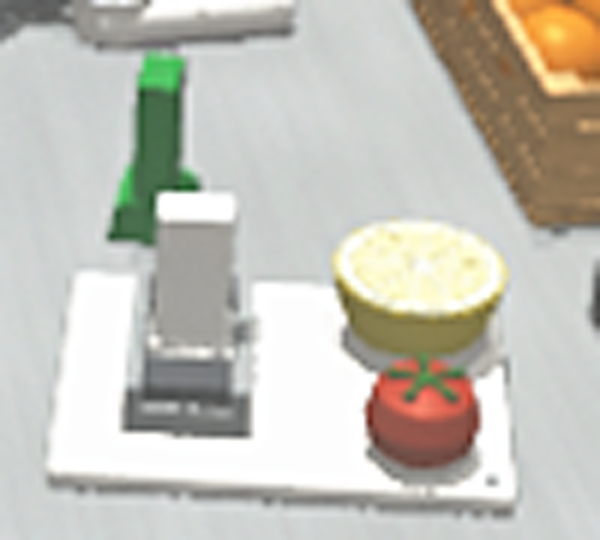

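The crop confirms it: a white slab upright in the dark steel seat, with the tomato and pomelo on the +x side of the board. Board edges and slab top agree on the seat centre at about (0.566, -0.010), yaw about -12.9°. Next, the move, the neighbours' positions and the arm's clearance.

```bash
cat >> h.py <<'E'
SEAT=np.array([.5663,-.0103]); YAW=np.deg2rad(-12.9)
SX=np.array([np.cos(YAW),np.sin(YAW),0]); SY=np.array([-np.sin(YAW),np.cos(YAW),0])
def plan(target):
    s=telemetry.get_state(); T=rot(s['tool_rot']); d=np.array(target)-s['position']
    zt=T[:,2]; xt=T[:,0]
    best=[]
    for sg in(1,-1):
        t=sg*SX; a=np.arctan2(np.dot(xt,np.cross(zt,t)),np.dot(zt,t)); best.append(np.rad2deg(a)/5)
    print('tool x',T[:,0].round(3),'y',T[:,1].round(3),'z',T[:,2].round(3)); print('shift units',(T.T@d/.04).round(3),'twist',np.round(best,3))
E
python3 - <<'E'
from h import *
plan([*SEAT,.2214])
a=load('scene0');P=pts(a);C=cv2.cvtColor(a['pixels'],cv2.COLOR_RGB2HSV)
for n,lo,hi,(u,v) in[('green',(50,120,40),(80,255,255),(271,248)),('yellow',(18,150,60),(32,255,255),(261,163))]:
    m=cv2.inRange(C,lo,hi)>0; w=np.zeros_like(m); w[v-25:v+25,u-18:u+18]=1; q=P[m&w]; print(n,len(q),q.min(0),q.max(0),(q[:,:2].mean(0)-SEAT)@SX[:2],(q[:,:2].mean(0)-SEAT)@SY[:2])
E
```

```text
tool x [-0.001 -0.001 -1.   ] y [-0.905  0.426 -0.   ] z [ 0.426  0.905 -0.001]
shift units [  0.025 -12.918 -10.446] twist [ 15.541 -20.459]
green 368 [nan nan nan] [nan nan nan] nan nan
yellow 456 [nan nan nan] [nan nan nan] nan nan
```

```bash
python3 - <<'E'
from h import *
a=load('scene0');P=pts(a);C=cv2.cvtColor(a['pixels'],cv2.COLOR_RGB2HSV)
for n,lo,hi,(u,v) in[('green',(50,120,40),(80,255,255),(271,248)),('yellow',(18,150,60),(32,255,255),(261,163))]:
    m=cv2.inRange(C,lo,hi)>0; w=np.zeros_like(m); w[v-25:v+25,u-18:u+18]=1; q=P[m&w];q=q[~np.isnan(q[:,0])]; r=q[:,:2]-SEAT; print(n,len(q),q.min(0),q.max(0));t=q[:,2]>.08;print((r[t]@SX[:2]).min(),(r[t]@SX[:2]).max(),(r@SY[:2]).min(),(r@SY[:2]).max())
E
python3 -m creep '[{"fingers":1,"x":0,"y":-1,"z":-0.8,"twist":1.2},{"fingers":1,"x":0,"y":-2,"z":-1.6,"twist":2.4},{"fingers":1,"x":0,"y":-2.7,"z":-2.2,"twist":3.3},{"fingers":1,"x":0,"y":-3.4,"z":-2.75,"twist":4.1},{"fingers":1,"x":0,"y":-4.1,"z":-3.3,"twist":5},{"fingers":1,"x":0,"y":-4.8,"z":-3.9,"twist":5.8},{"fingers":1,"x":0,"y":-5.5,"z":-4.45,"twist":6.6},{"fingers":1,"x":0,"y":-6.2,"z":-5,"twist":7.5},{"fingers":1,"x":0,"y":-6.9,"z":-5.6,"twist":8.3},{"fingers":1,"x":0,"y":-7.6,"z":-6.15,"twist":9.2},{"fingers":1,"x":0,"y":-8.3,"z":-6.7,"twist":10},{"fingers":1,"x":0,"y":-9,"z":-7.3,"twist":10.8},{"fingers":1,"x":0,"y":-9.7,"z":-7.85,"twist":11.7},{"fingers":1,"x":0,"y":-10.4,"z":-8.4,"twist":12.5},{"fingers":1,"x":0,"y":-11.1,"z":-9,"twist":13.4},{"fingers":1,"x":0,"y":-11.8,"z":-9.55,"twist":14.2},{"fingers":1,"x":0,"y":-12.4,"z":-10,"twist":15},{"fingers":1,"x":0,"y":-12.9,"z":-10.44,"twist":15.54},{"fingers":1,"x":0,"y":-12.918,"z":-10.446,"twist":15.54},{"fingers":1,"x":0,"y":-12.918,"z":-10.446,"twist":15.54}]'
```

```text
green 362 [ 0.517223    0.1155225  -0.00389356] [0.60959036 0.20149442 0.11676973]
-0.04252399933594898 -0.014224861967556368 0.11169044202574384 0.20748882784408323
yellow 451 [ 0.30380958 -0.25404927 -0.00719434] [ 0.43320344 -0.10300113  0.11715255]
-0.1551169766738494 -0.10683157428033754 -0.2920812436733079 -0.12251999317468987
time: 1.82
position: [0.5665, -0.012, 0.2222]
tool_rot: [0.179, 1.564, -0.18]
ft_force: [-0.2, 1.3, 0.2]
grip_width: 1.0
```

```bash
python3 - <<'E'
from h import *
plan([*SEAT,.081]); cam('wrist','wrist1'); 
a=cam('side','side1');b=cam('scene','scene1')
for n,d,(u0,v0,w,h) in[('s1',b,(170,150,130,100)),('d1',a,(230,130,130,110))]:
    c=cv2.cvtColor(d['pixels'][v0:v0+h,u0:u0+w],cv2.COLOR_RGB2BGR); cv2.imwrite(f'pics/crop_{n}.png',cv2.resize(c,None,fx=4,fy=4,interpolation=cv2.INTER_CUBIC))
E
```

```text
tool x [-0.001 -0.001 -1.   ] y [ 0.227  0.974 -0.001] z [ 0.974 -0.227 -0.   ]
shift units [ 3.531  0.044 -0.013] twist [-0.041 35.959]
```

View pics/wrist1.png

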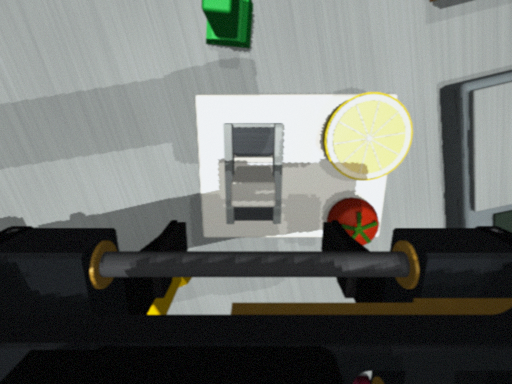

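View pics/crop_d1.png

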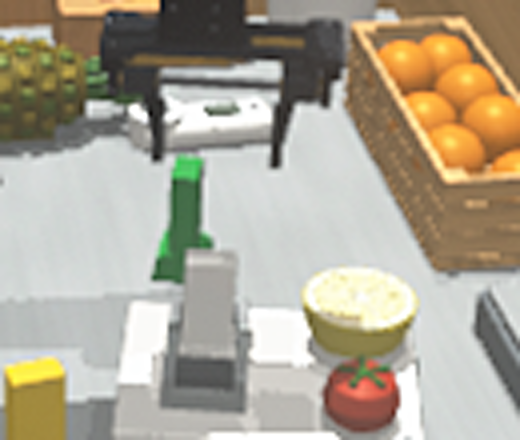

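View pics/crop_s1.png

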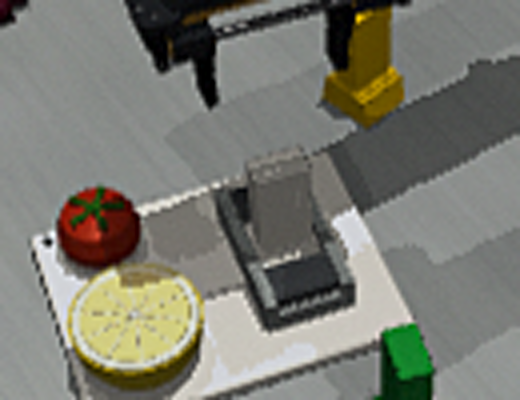

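The wrist view shows the seat and slab centred between the fingers (column ~253). The tomato and pomelo lie to the right, below fingertip height. Descending.

```bash
python3 -m creep '[{"fingers":1,"x":0.3,"y":0.04,"z":-0.013,"twist":-0.04},{"fingers":1,"x":0.7,"y":0.04,"z":-0.013,"twist":-0.04},{"fingers":1,"x":1.1,"y":0.04,"z":-0.013,"twist":-0.04},{"fingers":1,"x":1.5,"y":0.04,"z":-0.013,"twist":-0.04},{"fingers":1,"x":1.9,"y":0.04,"z":-0.013,"twist":-0.04},{"fingers":1,"x":2.3,"y":0.04,"z":-0.013,"twist":-0.04},{"fingers":1,"x":2.7,"y":0.04,"z":-0.013,"twist":-0.04},{"fingers":1,"x":3.0,"y":0.04,"z":-0.013,"twist":-0.04},{"fingers":1,"x":3.3,"y":0.04,"z":-0.013,"twist":-0.04},{"fingers":1,"x":3.53,"y":0.04,"z":-0.013,"twist":-0.04},{"fingers":1,"x":3.53,"y":0.04,"z":-0.013,"twist":-0.04},{"fingers":1,"x":3.53,"y":0.04,"z":-0.013,"twist":-0.04}]'
python3 - <<'E'
from h import *
plan([*SEAT,.081]); cam('wrist','wrist2')
a=cam('side','side2');b=cam('scene','scene2')
ims=[]
for d,(u0,v0,w,h) in[(b,(190,140,100,120)),(a,(230,130,100,120))]:
    c=cv2.cvtColor(d['pixels'][v0:v0+h,u0:u0+w],cv2.COLOR_RGB2BGR); ims.append(cv2.resize(c,None,fx=4,fy=4,interpolation=cv2.INTER_CUBIC))
cv2.imwrite('pics/c2.png',np.hstack(ims))
E
```

```text
time: 2.97
position: [0.5661, -0.0081, 0.0811]
tool_rot: [0.174, 1.564, -0.174]
ft_force: [1.2, -0.4, 0.2]
grip_width: 1.003
tool x [-0.001 -0.    -1.   ] y [ 0.22   0.976 -0.   ] z [ 0.976 -0.22  -0.001]
shift units [ 0.002 -0.052  0.017] twist [  0.044 -35.956]
```

View pics/c2.png

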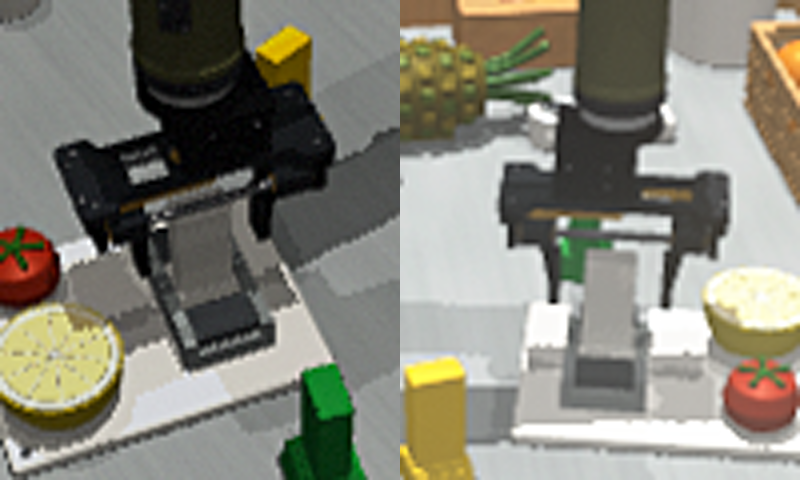

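View pics/wrist2.png

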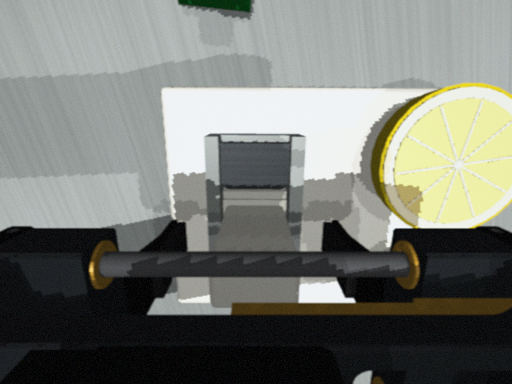

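Fingers straddle the slab in both views (wrist: slab columns 212–300 between fingertips 185 and 325). Closing with about 45 N.

```bash
python3 -m creep '[{"fingers":1,"x":0,"y":-0.04,"z":0.01,"twist":0.04},{"fingers":0.6,"x":0,"y":-0.04,"z":0.01,"twist":0.04},{"fingers":0.55,"x":0,"y":-0.04,"z":0.01,"twist":0.04},{"fingers":0.5,"x":0,"y":-0.04,"z":0.01,"twist":0.04},{"fingers":0.45,"x":0,"y":-0.04,"z":0.01,"twist":0.04},{"fingers":0.4,"x":0,"y":-0.04,"z":0.01,"twist":0.04},{"fingers":0.3,"x":0,"y":-0.04,"z":0.01,"twist":0.04},{"fingers":0.3,"x":0,"y":-0.04,"z":0.01,"twist":0.04},{"fingers":0.3,"x":0,"y":-0.04,"z":0.01,"twist":0.04},{"fingers":0.3,"x":0,"y":-0.04,"z":0.01,"twist":0.04}]' 45
python3 - <<'E'
from h import *
plan([*SEAT,.081]);s=telemetry.get_state();print(s['ft_force'],s['torque'],s['position'])
E
```

```text
time: 3.95
position: [0.5662, -0.0098, 0.0813]
tool_rot: [0.177, 1.564, -0.177]
ft_force: [0.0, 0.1, -0.1]
grip_width: 0.502
tool x [-0.  0. -1.] y [0.223 0.975 0.   ] z [ 0.975 -0.223 -0.   ]
shift units [ 0.008 -0.011  0.004] twist [ 1.0000e-03 -3.5999e+01]
[ 0.04197015  0.06223206 -0.0704568 ] [-0.04362491  0.04432298 -0.05776311] [ 0.56624107 -0.00983253  0.08132739]
```

Gripped at 0.502 (44 mm), no side force. First rock to +y (tool y ≈ seat +y), following the pivot arc, and checking forces halfway.

```bash
python3 -m creep '[{"fingers":0.3,"x":-0.01,"y":0.04,"z":0,"twist":0},{"fingers":0.3,"x":-0.02,"y":0.08,"z":0,"twist":0},{"fingers":0.3,"x":-0.033,"y":0.12,"z":0,"twist":0},{"fingers":0.3,"x":-0.047,"y":0.17,"z":0,"twist":0},{"fingers":0.3,"x":-0.06,"y":0.23,"z":0,"twist":0},{"fingers":0.3,"x":-0.06,"y":0.23,"z":0,"twist":0},{"fingers":0.3,"x":-0.06,"y":0.23,"z":0,"twist":0}]'
python3 - <<'E'
from h import *
s=telemetry.get_state();f=s['ft_force'];print('Fx,Fy,Fz seat',f@SX,f@SY,f[2],s['torque'],s['position'],(s['position'][:2]-SEAT)@SY[:2])
a=cam('side','side3');b=cam('scene','scene3')
ims=[]
for d,(u0,v0,w,h) in[(b,(190,140,100,120)),(a,(230,130,100,120))]:
    c=cv2.cvtColor(d['pixels'][v0:v0+h,u0:u0+w],cv2.COLOR_RGB2BGR); ims.append(cv2.resize(c,None,fx=4,fy=4,interpolation=cv2.INTER_CUBIC))
cv2.imwrite('pics/c3.png',np.hstack(ims))
E
```

```text
time: 4.53
position: [0.5664, -0.0077, 0.0819]
tool_rot: [0.172, 1.566, -0.187]
ft_force: [-0.1, -11.0, -6.7]
grip_width: 0.503
Fx,Fy,Fz seat 2.328555158494518 -10.766779826234968 -6.69550852963162 [-3.25502364  0.17201184  0.0507277 ] [ 0.56643405 -0.0076711   0.08194485] 0.0025924733353289904
```

View pics/c3.png

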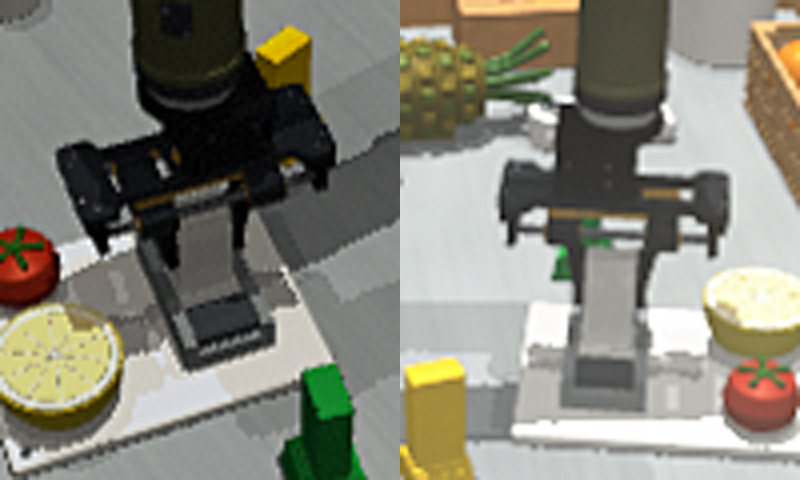

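The arm is compliant: 9 mm commanded gave ~2.5 mm at 11 N, so the cheek has not given yet. I'll push further in increments, judging by measured position.

```bash
python3 -m creep '[{"fingers":0.3,"x":-0.01,"y":0.05,"z":0,"twist":0},{"fingers":0.3,"x":-0.02,"y":0.1,"z":0,"twist":0},{"fingers":0.3,"x":-0.02,"y":0.15,"z":0,"twist":0},{"fingers":0.3,"x":-0.02,"y":0.2,"z":0,"twist":0},{"fingers":0.3,"x":-0.02,"y":0.25,"z":0,"twist":0},{"fingers":0.3,"x":-0.02,"y":0.25,"z":0,"twist":0},{"fingers":0.3,"x":-0.02,"y":0.25,"z":0,"twist":0}]'
cat >> h.py <<'E'
def rep():
    s=telemetry.get_state();f=s['ft_force'];T=rot(s['tool_rot'])
    print('F seat',(f@SX).round(1),(f@SY).round(1),f[2].round(1),'M',(s['torque']@SX).round(2),'dy mm',(((s['position'][:2]-SEAT)@SY[:2])*1e3).round(2),'dx',(((s['position'][:2]-SEAT)@SX[:2])*1e3).round(2),'z',(s['position'][2]*1e3).round(2),'tool tilt to +y deg',np.rad2deg(-T[:,0]@SY).round(2),'t',s['time'])
def crops(f):
    a=cam('side',f+'side');b=cam('scene',f+'scene');ims=[]
    for d,(u0,v0,w,h) in[(b,(190,140,100,120)),(a,(230,130,100,120))]:
        c=cv2.cvtColor(d['pixels'][v0:v0+h,u0:u0+w],cv2.COLOR_RGB2BGR); ims.append(cv2.resize(c,None,fx=4,fy=4,interpolation=cv2.INTER_CUBIC))
    cv2.imwrite('pics/'+f+'.png',np.hstack(ims))
E
python3 -c "
from h import *
rep()"
```

```text
time: 5.22
position: [0.5679, -0.0014, 0.0832]
tool_rot: [0.171, 1.568, -0.191]
ft_force: [-3.6, -16.9, -1.9]
grip_width: 0.503
F seat 0.3 -17.3 -1.9 M -4.61 dy mm 9.03 dx -0.43 z 83.21 tool tilt to +y deg 0.77 t 5.2167
```

```bash
python3 -m creep '[{"fingers":0.3,"x":-0.01,"y":0.05,"z":0,"twist":0},{"fingers":0.3,"x":-0.02,"y":0.1,"z":0,"twist":0},{"fingers":0.3,"x":-0.02,"y":0.15,"z":0,"twist":0},{"fingers":0.3,"x":-0.02,"y":0.2,"z":0,"twist":0},{"fingers":0.3,"x":-0.02,"y":0.2,"z":0,"twist":0},{"fingers":0.3,"x":-0.02,"y":0.2,"z":0,"twist":0}]'
python3 -c "
from h import *
rep();crops('c4')"
```

```text
time: 5.72
position: [0.5695, 0.0057, 0.084]
tool_rot: [0.17, 1.568, -0.192]
ft_force: [-3.7, -17.2, -1.6]
grip_width: 0.503
F seat 0.3 -17.6 -1.6 M -4.81 dy mm 16.35 dx -0.41 z 83.96 tool tilt to +y deg 0.82 t 5.7167
```

View pics/c4.png

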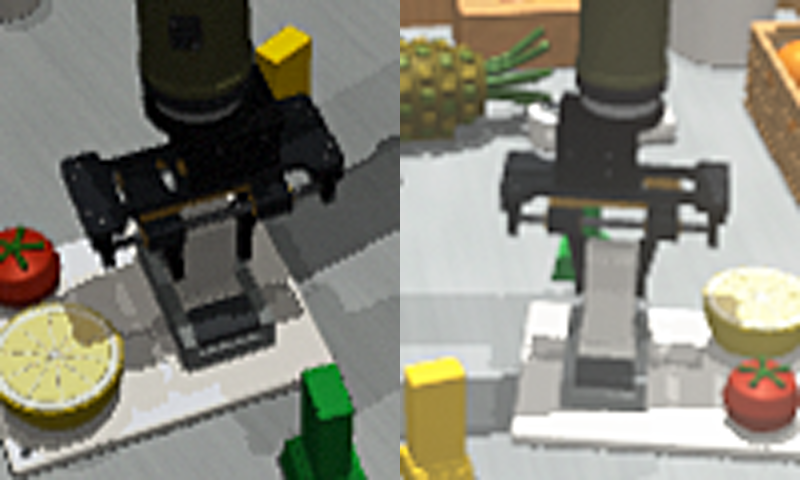

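```bash
python3 -m creep '[{"fingers":0.3,"x":-0.005,"y":0.05,"z":0,"twist":0},{"fingers":0.3,"x":-0.005,"y":0.1,"z":0,"twist":0},{"fingers":0.3,"x":-0.005,"y":0.12,"z":0,"twist":0},{"fingers":0.3,"x":-0.005,"y":0.12,"z":0,"twist":0},{"fingers":0.3,"x":-0.005,"y":0.12,"z":0,"twist":0}]'
python3 -c "
from h import *
rep()"
```

```text
time: 6.23
position: [0.5706, 0.0103, 0.0842]
tool_rot: [0.171, 1.568, -0.192]
ft_force: [-4.2, -17.9, -1.5]
grip_width: 0.5
F seat -0.1 -18.4 -1.5 M -4.84 dy mm 21.06 dx -0.39 z 84.23 tool tilt to +y deg 0.82 t 6.2333
```

```bash
cat >> h.py <<'E'
def lean(d,sgn):
    P=pts(d); r=P-np.array([*SEAT,0]); X=r@SX;Y=r@SY;Z=P[...,2]
    C=d['pixels'].astype(int); m=(abs(X)<.016)&(abs(Y)<.06)&(Z>.062)&(Z<.125)&(C.min(-1)>60)
    y=Y[m];z=Z[m]
    for _ in range(5):
        p=np.polyfit(z,y,1); e=y-np.polyval(p,z); k=abs(e)<max(2*np.std(e),.002); y,z=y[k],z[k]
    print('lean to +y deg',np.rad2deg(np.arctan(p[0])).round(2),'n',len(y),'sd mm',(np.std(e)*1e3).round(2),'y at z=.1',(np.polyval(p,.1)*1e3).round(1))
E
python3 -c "
from h import *
for f in['side0','side1','side2','c4side']: lean(load(f),0)
crops('c5'); lean(load('c5side'),0)
for f in['scene0','scene1','scene2','c4scene','c5scene']: lean(load(f),0)
"
```

```text
lean to +y deg -0.97 n 118 sd mm 1.65 y at z=.1 -14.3
lean to +y deg 1.36 n 126 sd mm 2.23 y at z=.1 -14.1
lean to +y deg 0.21 n 124 sd mm 1.99 y at z=.1 -14.0
lean to +y deg 9.53 n 142 sd mm 2.82 y at z=.1 -3.0
lean to +y deg 10.03 n 138 sd mm 2.15 y at z=.1 -0.5
lean to +y deg 0.22 n 118 sd mm 1.12 y at z=.1 12.3
lean to +y deg -0.26 n 113 sd mm 1.2 y at z=.1 12.2
lean to +y deg -1.0 n 118 sd mm 1.04 y at z=.1 12.2
lean to +y deg 8.24 n 100 sd mm 0.99 y at z=.1 24.2
lean to +y deg 11.6 n 98 sd mm 0.98 y at z=.1 27.4
```

View pics/c5.png

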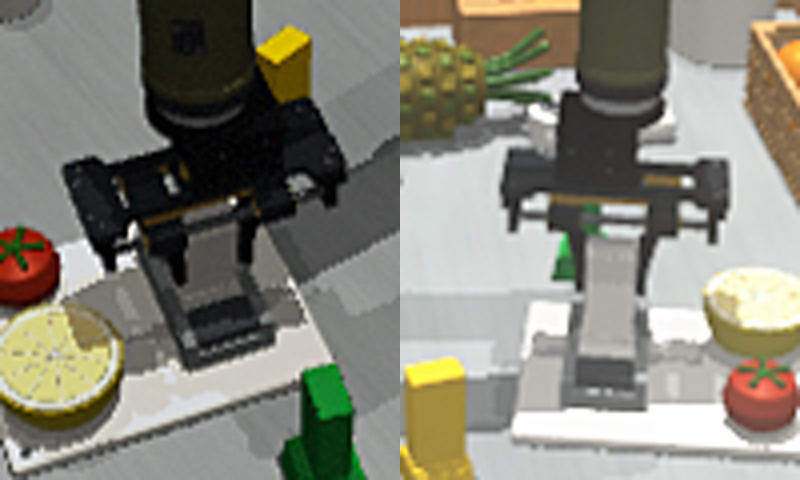

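Slab face fits give a lean of about 10–12°, a little less than the 13° that gripper travel suggests. I'll push a few mm further, watching for the force rise at the end of the lean.

```bash
python3 -m creep '[{"fingers":0.3,"x":-0.01,"y":0.03,"z":0,"twist":0},{"fingers":0.3,"x":-0.01,"y":0.06,"z":0,"twist":0},{"fingers":0.3,"x":-0.01,"y":0.06,"z":0,"twist":0},{"fingers":0.3,"x":-0.01,"y":0.06,"z":0,"twist":0}]'
python3 -c "
from h import *
rep();crops('c6'); lean(load('c6side'),0);lean(load('c6scene'),0);cam('wrist','wrist6')"
```

```text
time: 6.67
position: [0.5712, 0.0125, 0.0844]
tool_rot: [0.17, 1.568, -0.193]
ft_force: [-3.5, -17.8, -2.1]
grip_width: 0.498
F seat 0.6 -18.1 -2.1 M -4.8 dy mm 23.36 dx -0.33 z 84.38 tool tilt to +y deg 0.83 t 6.6667
lean to +y deg 12.87 n 147 sd mm 2.68 y at z=.1 0.7
lean to +y deg 12.18 n 99 sd mm 0.88 y at z=.1 28.8
```

View pics/wrist6.png

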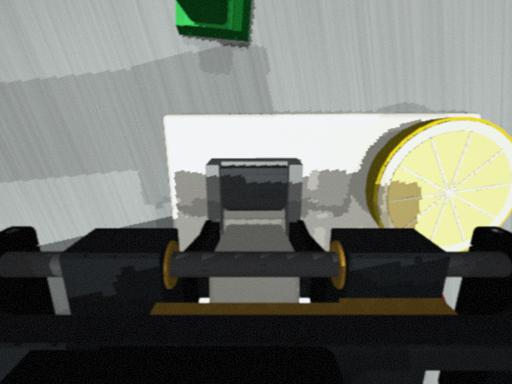

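```bash
python3 - <<'E'
from h import *
cam('wrist','wrist6')
for f in['wrist2','wrist6']:
    d=load(f);P=pts(d);r=P-np.array([*SEAT,0])
    print(f,d['xyz'])
    for u in (245,):
        for v in range(130,226,2):
            q=np.nanmean(r[v,u-6:u+7],0);c=d['pixels'][v,u-6:u+7].mean(0).astype(int)
            print(v,'Y %.1f Z %.1f'%(q@SY*1e3,q[2]*1e3),c,end=' | ')
        print()
a,b=[cv2.cvtColor(load(f)['pixels'][120:230,180:330],cv2.COLOR_RGB2BGR) for f in['wrist2','wrist6']]
cv2.imwrite('pics/w26.png',cv2.resize(np.hstack([a,b]),None,fx=2.6,fy=2.6,interpolation=cv2.INTER_CUBIC))
E
```

```text
wrist2 [0.58251627 0.06442265 0.24358132]
130 Y 64.0 Z 15.3 [240 243 245] | 132 Y 62.4 Z 15.6 [235 239 242] | 134 Y 61.5 Z 25.9 [107 111 111] | 136 Y 60.6 Z 33.5 [186 193 191] | 138 Y 59.1 Z 33.6 [186 193 190] | 140 Y 57.6 Z 33.5 [180 187 184] | 142 Y 56.9 Z 41.2 [75 78 78] | 144 Y 55.9 Z 46.2 [80 85 89] | 146 Y 54.6 Z 46.6 [81 85 89] | 148 Y 53.1 Z 46.2 [78 82 86] | 150 Y 51.7 Z 46.3 [79 83 87] | 152 Y 50.3 Z 46.3 [80 85 89] | 154 Y 48.8 Z 46.3 [82 87 91] | 156 Y 47.4 Z 46.3 [80 84 88] | 158 Y 46.0 Z 46.4 [78 82 85] | 160 Y 44.5 Z 46.2 [77 81 83] | 162 Y 43.1 Z 46.3 [79 83 87] | 164 Y 41.6 Z 46.2 [77 81 85] | 166 Y 40.1 Z 46.2 [74 78 82] | 168 Y 38.6 Z 46.3 [76 81 83] | 170 Y 37.2 Z 46.5 [76 79 83] | 172 Y 35.6 Z 46.1 [75 79 83] | 174 Y 34.2 Z 46.5 [73 78 81] | 176 Y 32.7 Z 46.4 [77 80 85] | 178 Y 31.2 Z 46.5 [75 79 83] | 180 Y 29.7 Z 46.4 [73 78 81] | 182 Y 28.2 Z 46.4 [76 81 84] | 184 Y 26.7 Z 46.4 [67 70 75] | 186 Y 25.0 Z 45.9 [32 35 37] | 188 Y 23.1 Z 44.7 [45 47 46] | 190 Y 20.8 Z 42.0 [109 110 106] | 192 Y 19.7 Z 43.4 [136 137 130] | 194 Y 18.0 Z 43.0 [138 138 131] | 196 Y 16
[... 1389 characters left out ...]
2 Y 48.2 Z 46.5 [50 51 54] | 184 Y 46.7 Z 46.5 [37 38 40] | 186 Y 45.1 Z 46.4 [38 40 42] | 188 Y 43.5 Z 46.2 [36 39 40] | 190 Y 41.9 Z 46.2 [35 37 38] | 192 Y 40.3 Z 46.3 [36 38 40] | 194 Y 38.8 Z 46.3 [35 37 40] | 196 Y 37.2 Z 46.3 [36 39 40] | 198 Y 35.7 Z 46.6 [36 39 40] | 200 Y 34.0 Z 46.3 [37 40 42] | 202 Y 32.3 Z 46.2 [36 38 40] | 204 Y 30.7 Z 46.3 [36 39 40] | 206 Y 29.1 Z 46.3 [36 39 42] | 208 Y 27.4 Z 46.1 [32 33 34] | 210 Y 25.3 Z 44.8 [58 58 57] | 212 Y 23.2 Z 43.7 [122 123 117] | 214 Y 21.6 Z 44.1 [123 123 118] | 216 Y 19.8 Z 43.7 [123 124 118] | 218 Y 18.3 Z 44.1 [115 116 110] | 220 Y 17.7 Z 46.8 [153 154 147] | 222 Y 16.2 Z 47.2 [158 160 153] | 224 Y 14.7 Z 47.6 [118 119 113] |
```

View pics/w26.png

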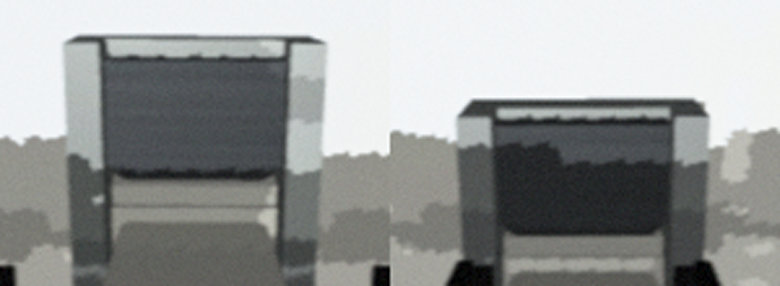

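```bash
cat >> h.py <<'E'
def cheek(f):
    # left cheek's outer top edge: in column strips, row where bright strip (z~33) turns to dark cheek top; ray to z=46.4mm plane
    d=load(f); P=pts(d); r=P-np.array([*SEAT,0]); Y=r@SY; X=r@SX; Z=P[...,2]; K=d['K']; A=rot(d['attitude']); g=d['pixels'].mean(-1)
    out=[];wall=[]
    for u in range(100,420):
        col=np.where((abs(X[:,u])<.02)&(Y[:,u]>.045)&(Y[:,u]<.07))[0]
        if len(col)<6: continue
        s=[v for v in col if abs(Z[v,u]-.0335)<.004]
        if not s: continue
        v0=max(s)  # last strip row
        seg=g[v0-2:v0+4,u]; hi=g[min(s):v0+1,u].max(); lo=g[v0+2:v0+5,u].mean(); t=(hi+lo)/2
        zz=Z[v0:v0+4,u]; 
        k=next((v for v in range(v0-1,v0+4) if g[v,u]>=t>g[v+1,u]),None)
        if k is None: continue
        v=k+(g[k,u]-t)/(g[k,u]-g[k+1,u])
        ray=A@np.array([(u-K[0,2])/K[0,0],-(v-K[1,2])/K[1,1],-1]); q=d['xyz']+ray*(.0464-d['xyz'][2])/ray[2]
        out.append((q-np.array([*SEAT,0]))@SY)
    # lip: first row beyond cheek top where Z falls below 45.6
    lip=[]
    for u in range(100,420):
        col=np.where((abs(X[:,u])<.02)&(abs(Z[:,u]-.0464)<.0012)&(Y[:,u]>.022)&(Y[:,u]<.05))[0]
        if len(col): lip.append(Y[col.max(),u])
    print(f,'outer edge Y mm %.2f sd %.2f n %d'%(np.median(out)*1e3,np.std(out)*1e3,len(out)),'lip Y %.2f'%(np.median(lip)*1e3))
E
python3 -c "
from h import *
cheek('wrist0') if 0 else None
cheek('wrist1');cheek('wrist2');cheek('wrist6')"
```

```text
wrist1 outer edge Y mm 57.98 sd 0.16 n 32 lip Y 24.06
wrist2 outer edge Y mm 57.99 sd 0.23 n 53 lip Y 24.24
wrist6 outer edge Y mm 61.37 sd 0.21 n 52 lip Y 26.44
```

Cheek's outer face base moved from about Y 56.9 to 58.8 mm, i.e. only ~2 mm back so far, and there is no stop force yet. I'll push on and refine that edge measurement (ray to z = 33.5 mm).

```bash
sed -i 's/ray\*(.0464-d/ray*(.0335-d/' h.py
python3 -m creep '[{"fingers":0.3,"x":0,"y":0.04,"z":0,"twist":0},{"fingers":0.3,"x":0,"y":0.08,"z":0,"twist":0},{"fingers":0.3,"x":0,"y":0.08,"z":0,"twist":0},{"fingers":0.3,"x":0,"y":0.08,"z":0,"twist":0}]'
python3 -c "
from h import *
rep();crops('c7'); lean(load('c7side'),0);lean(load('c7scene'),0);cam('wrist','wrist7')
for f in '1267': cheek('wrist'+f)"
```

```text
time: 7.2
position: [0.5719, 0.0158, 0.0844]
tool_rot: [0.171, 1.568, -0.192]
ft_force: [-4.6, -17.5, -3.0]
grip_width: 0.502
F seat -0.5 -18.1 -3.0 M -4.74 dy mm 26.68 dx -0.35 z 84.39 tool tilt to +y deg 0.82 t 7.2
lean to +y deg 14.58 n 156 sd mm 2.85 y at z=.1 3.0
lean to +y deg 13.64 n 92 sd mm 0.89 y at z=.1 30.8
wrist1 outer edge Y mm 57.41 sd 0.16 n 32 lip Y 24.06
wrist2 outer edge Y mm 56.78 sd 0.24 n 53 lip Y 24.24
wrist6 outer edge Y mm 58.88 sd 0.23 n 52 lip Y 26.44
wrist7 outer edge Y mm 59.10 sd 0.16 n 47 lip Y 26.60
```

View pics/c7.png

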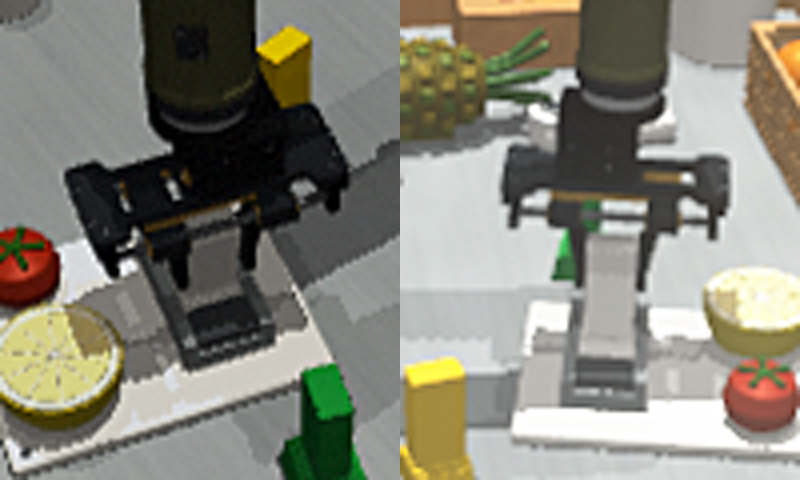

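The force has plateaued at 18 N. The slab face at z = 0.1 moved ~18 mm against the gripper's ~26 mm, so the pads are slipping sideways on the slab. I'll bring the stop back upright, open slightly, re-centre and regrip at 60 N.

```bash
python3 -m creep '[{"fingers":0.3,"x":0.01,"y":-0.12,"z":0,"twist":0},{"fingers":0.3,"x":0.02,"y":-0.24,"z":0,"twist":0},{"fingers":0.3,"x":0.035,"y":-0.36,"z":0,"twist":0},{"fingers":0.3,"x":0.05,"y":-0.48,"z":0,"twist":0},{"fingers":0.3,"x":0.07,"y":-0.6,"z":0,"twist":0},{"fingers":0.3,"x":0.09,"y":-0.7,"z":0,"twist":0},{"fingers":0.3,"x":0.09,"y":-0.73,"z":0,"twist":0},{"fingers":0.3,"x":0.09,"y":-0.73,"z":0,"twist":0}]'
python3 -c "
from h import *
rep();crops('c8'); lean(load('c8side'),0);lean(load('c8scene'),0);cam('wrist','wrist8')
for f in '1278': cheek('wrist'+f)"
```

```text
time: 8.02
position: [0.5711, 0.0092, 0.085]
tool_rot: [0.184, 1.559, -0.161]
ft_force: [1.2, 15.5, 6.4]
grip_width: 0.502
F seat -2.2 15.3 6.4 M 3.82 dy mm 20.08 dx 0.35 z 85.0 tool tilt to +y deg -0.85 t 8.0167
lean to +y deg 11.39 n 155 sd mm 2.84 y at z=.1 -2.7
lean to +y deg 9.57 n 95 sd mm 0.9 y at z=.1 25.3
wrist1 outer edge Y mm 57.41 sd 0.16 n 32 lip Y 24.06
wrist2 outer edge Y mm 56.78 sd 0.24 n 53 lip Y 24.24
wrist7 outer edge Y mm 59.10 sd 0.16 n 47 lip Y 26.60
wrist8 outer edge Y mm 59.28 sd 0.16 n 49 lip Y 26.34
```

View pics/c8.png

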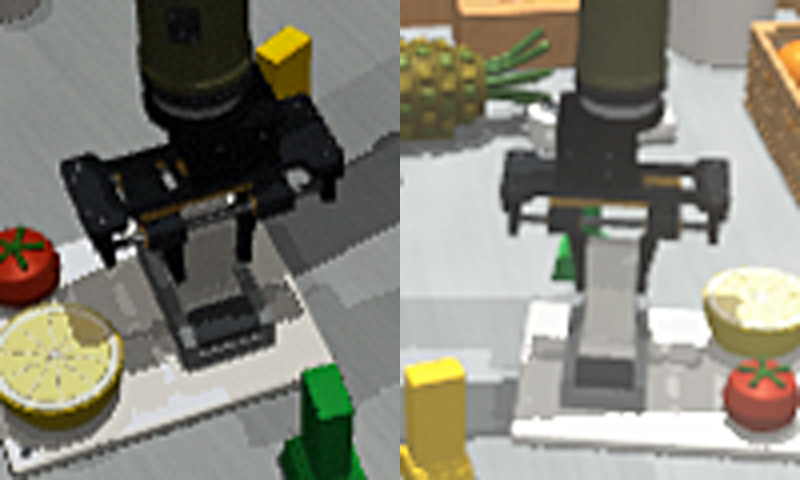

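```bash
python3 -m creep '[{"fingers":0.3,"x":0.01,"y":-0.08,"z":0,"twist":0},{"fingers":0.3,"x":0.02,"y":-0.16,"z":0,"twist":0},{"fingers":0.3,"x":0.03,"y":-0.24,"z":0,"twist":0},{"fingers":0.3,"x":0.03,"y":-0.3,"z":0,"twist":0},{"fingers":0.3,"x":0.03,"y":-0.3,"z":0,"twist":0},{"fingers":0.3,"x":0.03,"y":-0.3,"z":0,"twist":0}]'
python3 -c "
from h import *
rep();crops('c9'); lean(load('c9side'),0);lean(load('c9scene'),0);cam('wrist','wrist9')
for f in '1289': cheek('wrist'+f)
a,b=[cv2.cvtColor(load(f)['pixels'][120:260,180:330],cv2.COLOR_RGB2BGR) for f in['wrist8','wrist9']]
cv2.imwrite('pics/w89.png',cv2.resize(np.hstack([a,b]),None,fx=2.6,fy=2.6,interpolation=cv2.INTER_CUBIC))
"
```

```text
time: 8.67
position: [0.5692, -0.0031, 0.0842]
tool_rot: [0.183, 1.558, -0.162]
ft_force: [1.3, 13.9, 7.2]
grip_width: 0.5
F seat -1.9 13.8 7.2 M 3.72 dy mm 7.69 dx 1.23 z 84.21 tool tilt to +y deg -0.82 t 8.6667
lean to +y deg 4.09 n 135 sd mm 2.14 y at z=.1 -10.6
lean to +y deg 3.28 n 118 sd mm 1.1 y at z=.1 16.7
wrist1 outer edge Y mm 57.41 sd 0.16 n 32 lip Y 24.06
wrist2 outer edge Y mm 56.78 sd 0.24 n 53 lip Y 24.24
wrist8 outer edge Y mm 59.28 sd 0.16 n 49 lip Y 26.34
wrist9 outer edge Y mm 59.38 sd 0.12 n 52 lip Y 26.94
```

View pics/w89.png

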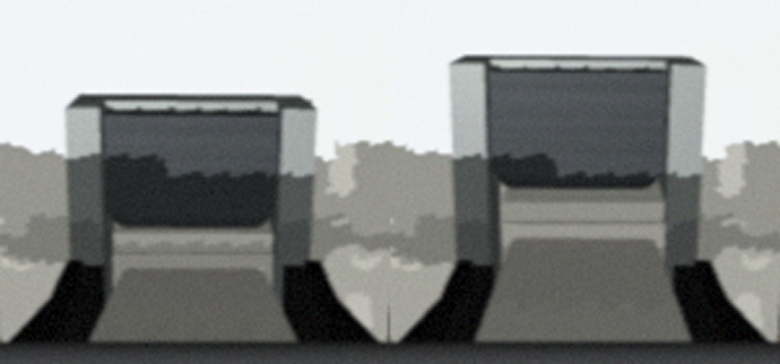

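View pics/c9.png

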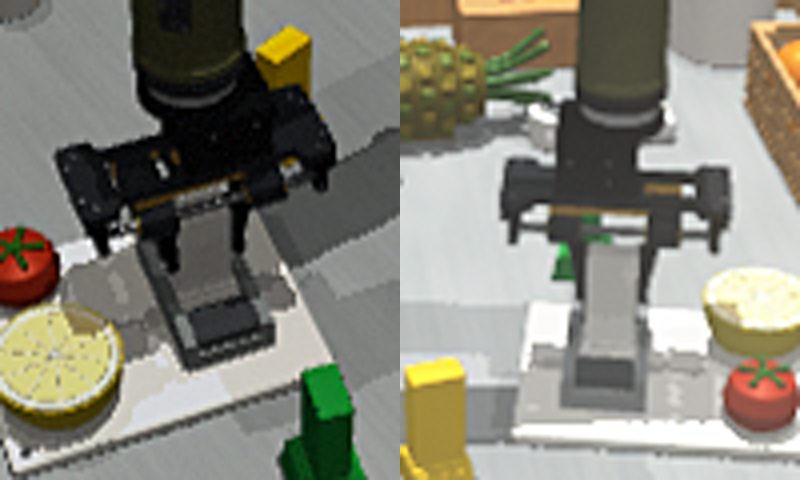

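```bash
python3 -m creep '[{"fingers":0.3,"x":0.02,"y":-0.06,"z":0,"twist":0},{"fingers":0.3,"x":0.03,"y":-0.12,"z":0,"twist":0},{"fingers":0.3,"x":0.03,"y":-0.12,"z":0,"twist":0},{"fingers":0.3,"x":0.03,"y":-0.12,"z":0,"twist":0}]'
python3 -c "
from h import *
rep();crops('c10'); lean(load('c10side'),0);lean(load('c10scene'),0)
"
```

```text
time: 9.15
position: [0.568, -0.0083, 0.0825]
tool_rot: [0.183, 1.558, -0.162]
ft_force: [2.8, 12.8, 4.0]
grip_width: 0.503
F seat -0.2 13.1 4.0 M 3.62 dy mm 2.38 dx 1.22 z 82.51 tool tilt to +y deg -0.77 t 9.15
lean to +y deg 1.44 n 119 sd mm 1.86 y at z=.1 -13.6
lean to +y deg 0.31 n 125 sd mm 1.24 y at z=.1 12.5
```

Stop is back upright (lean ~1°). Now rock to -y with 60 N grip.

```bash
python3 -m creep '[{"fingers":0.3,"x":0,"y":0,"z":0,"twist":0},{"fingers":0.3,"x":0,"y":0,"z":0,"twist":0},{"fingers":0.3,"x":-0.02,"y":-0.06,"z":0,"twist":0},{"fingers":0.3,"x":-0.035,"y":-0.12,"z":0,"twist":0},{"fingers":0.3,"x":-0.05,"y":-0.18,"z":0,"twist":0},{"fingers":0.3,"x":-0.06,"y":-0.24,"z":0,"twist":0},{"fingers":0.3,"x":-0.07,"y":-0.3,"z":0,"twist":0},{"fingers":0.3,"x":-0.08,"y":-0.36,"z":0,"twist":0},{"fingers":0.3,"x":-0.085,"y":-0.42,"z":0,"twist":0},{"fingers":0.3,"x":-0.085,"y":-0.42,"z":0,"twist":0},{"fingers":0.3,"x":-0.085,"y":-0.42,"z":0,"twist":0}]' 60
python3 -c "
from h import *
rep();crops('c11'); lean(load('c11side'),0);lean(load('c11scene'),0)
"
```

```text
time: 10.17
position: [0.5652, -0.0202, 0.0853]
tool_rot: [0.185, 1.557, -0.157]
ft_force: [6.8, 20.0, -0.5]
grip_width: 0.502
F seat 2.2 21.0 -0.5 M 5.62 dy mm -9.89 dx 1.13 z 85.25 tool tilt to +y deg -1.06 t 10.1667
lean to +y deg -7.37 n 120 sd mm 1.72 y at z=.1 -22.2
lean to +y deg -6.4 n 137 sd mm 1.23 y at z=.1 4.7
```

```bash
python3 -m creep '[{"fingers":0.3,"x":-0.01,"y":-0.06,"z":0,"twist":0},{"fingers":0.3,"x":-0.015,"y":-0.12,"z":0,"twist":0},{"fingers":0.3,"x":-0.02,"y":-0.18,"z":0,"twist":0},{"fingers":0.3,"x":-0.025,"y":-0.25,"z":0,"twist":0},{"fingers":0.3,"x":-0.025,"y":-0.25,"z":0,"twist":0},{"fingers":0.3,"x":-0.025,"y":-0.25,"z":0,"twist":0}]'
python3 -c "
from h import *
rep();crops('c12'); lean(load('c12side'),0);lean(load('c12scene'),0)
"
```

```text
time: 10.77
position: [0.563, -0.0301, 0.0863]
tool_rot: [0.184, 1.557, -0.157]
ft_force: [6.0, 20.8, 1.1]
grip_width: 0.504
F seat 1.2 21.6 1.1 M 5.53 dy mm -20.06 dx 1.21 z 86.33 tool tilt to +y deg -1.05 t 10.7667
lean to +y deg -11.32 n 118 sd mm 2.09 y at z=.1 -28.1
lean to +y deg -12.57 n 150 sd mm 1.44 y at z=.1 -1.9
```

View pics/c12.png

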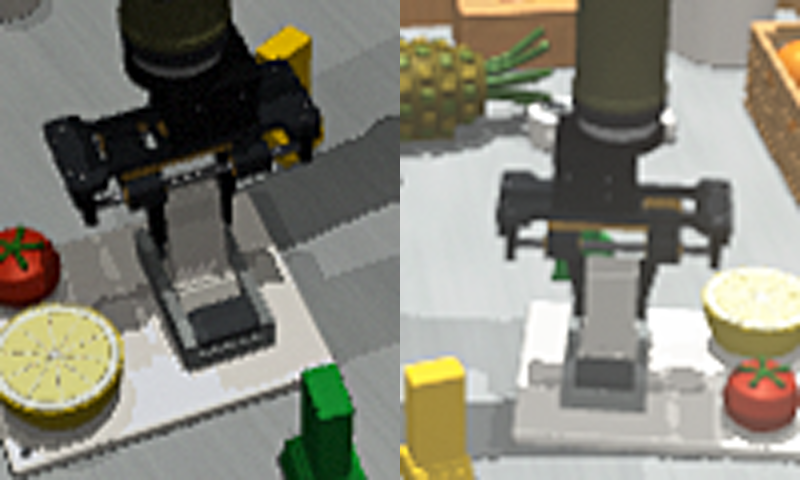

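```bash
python3 -m creep '[{"fingers":0.3,"x":-0.005,"y":-0.06,"z":0,"twist":0},{"fingers":0.3,"x":-0.005,"y":-0.12,"z":0,"twist":0},{"fingers":0.3,"x":-0.005,"y":-0.12,"z":0,"twist":0},{"fingers":0.3,"x":-0.005,"y":-0.12,"z":0,"twist":0}]'
python3 -c "
from h import *
rep();crops('c13'); lean(load('c13side'),0);lean(load('c13scene'),0)
"
```

```text
time: 11.2
position: [0.5619, -0.0348, 0.0865]
tool_rot: [0.184, 1.557, -0.157]
ft_force: [5.3, 20.1, 1.0]
grip_width: 0.499
F seat 0.7 20.8 1.0 M 5.56 dy mm -24.88 dx 1.22 z 86.55 tool tilt to +y deg -1.04 t 11.2
lean to +y deg -13.01 n 115 sd mm 1.83 y at z=.1 -31.2
lean to +y deg -14.0 n 143 sd mm 1.0 y at z=.1 -4.6
```

```bash
python3 -m creep '[{"fingers":0.3,"x":0,"y":-0.05,"z":0,"twist":0},{"fingers":0.3,"x":0,"y":-0.1,"z":0,"twist":0},{"fingers":0.3,"x":0,"y":-0.1,"z":0,"twist":0},{"fingers":0.3,"x":0,"y":-0.1,"z":0,"twist":0}]'
python3 -c "
from h import *
rep();crops('c14'); lean(load('c14side'),0);lean(load('c14scene'),0)
"
```

```text
time: 11.63
position: [0.5611, -0.0388, 0.0866]
tool_rot: [0.184, 1.557, -0.157]
ft_force: [4.2, 19.7, 2.1]
grip_width: 0.499
F seat -0.3 20.1 2.1 M 5.46 dy mm -28.92 dx 1.27 z 86.61 tool tilt to +y deg -1.04 t 11.6333
lean to +y deg -17.17 n 117 sd mm 1.9 y at z=.1 -34.0
lean to +y deg -16.33 n 169 sd mm 1.57 y at z=.1 -7.1
```

View pics/c14.png

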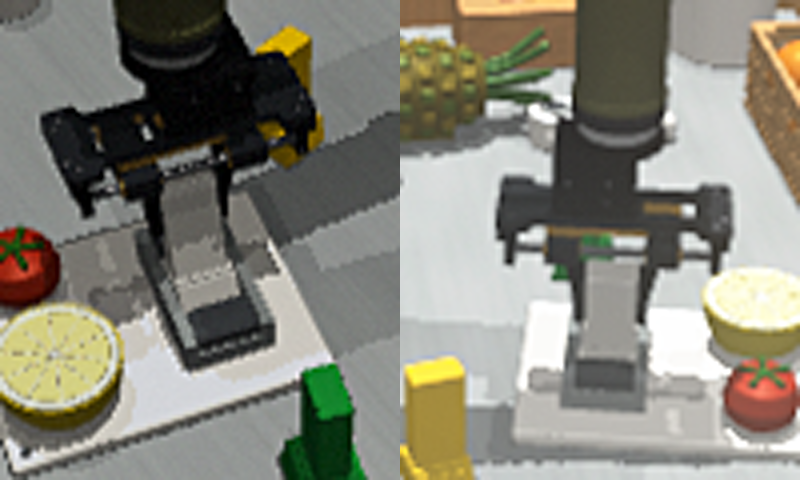

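Lean is now ~16°, beyond the stated limit, since the left cheek no longer holds that side. I'll stop pushing and look in the seat.

```bash
python3 - <<'E'
from h import *
cam('wrist','wrist14'); cheek('wrist14')
c=[load(f)['pixels'] for f in['wrist14','c14scene','c14side']]
ims=[cv2.resize(cv2.cvtColor(p[v:v+h,u:u+w],cv2.COLOR_RGB2BGR),(390,390),interpolation=cv2.INTER_CUBIC) for p,(u,v,w,h) in[(c[0],(170,60,170,170)),(c[1],(215,175,60,60))]]
cv2.imwrite('pics/w14.png',np.hstack(ims))
d=load('wrist14');P=pts(d);r=P-np.array([*SEAT,0])
for v in range(100,240,3):
    q=np.nanmean(r[v,240:252],0);print(v,'Y %.1f Z %.1f'%(q@SY*1e3,q[2]*1e3),end=' | ')
E
```

```text
wrist14 outer edge Y mm 60.40 sd 0.05 n 53 lip Y 26.48
100 Y 55.7 Z 46.5 | 103 Y 53.7 Z 46.2 | 106 Y 51.6 Z 46.2 | 109 Y 49.6 Z 46.7 | 112 Y 47.6 Z 46.0 | 115 Y 45.5 Z 46.5 | 118 Y 43.4 Z 46.7 | 121 Y 41.3 Z 46.3 | 124 Y 39.2 Z 46.2 | 127 Y 37.1 Z 46.7 | 130 Y 35.0 Z 46.6 | 133 Y 32.9 Z 46.2 | 136 Y 30.7 Z 46.0 | 139 Y 28.6 Z 46.4 | 142 Y 26.4 Z 45.5 | 145 Y 23.5 Z 38.0 | 148 Y 21.6 Z 41.6 | 151 Y 19.8 Z 45.2 | 154 Y 18.0 Z 49.2 | 157 Y 16.3 Z 52.7 | 160 Y 14.6 Z 55.9 | 163 Y 12.6 Z 57.1 | 166 Y 10.3 Z 56.0 | 169 Y 8.1 Z 55.9 | 172 Y 6.3 Z 57.8 | 175 Y 4.0 Z 57.3 | 178 Y 2.5 Z 60.6 | 181 Y 1.3 Z 64.8 | 184 Y 0.1 Z 68.9 | 187 Y -1.0 Z 73.0 | 190 Y -2.0 Z 77.2 | 193 Y -3.0 Z 80.9 | 196 Y -4.1 Z 84.1 | 199 Y -5.1 Z 87.2 | 202 Y -6.0 Z 90.6 | 205 Y -6.8 Z 94.2 | 208 Y -7.7 Z 97.1 | 211 Y -8.5 Z 100.3 | 214 Y -9.3 Z 103.2 | 217 Y -10.2 Z 105.8 | 220 Y -11.0 Z 108.5 | 223 Y -11.5 Z 111.6 | 226 Y -12.4 Z 113.7 | 229 Y -13.1 Z 116.1 | 232 Y -13.7 Z 118.7 | 235 Y -14.4 Z 121.0 | 238 Y -14.9 Z 123.4 |
```

View pics/w14.png

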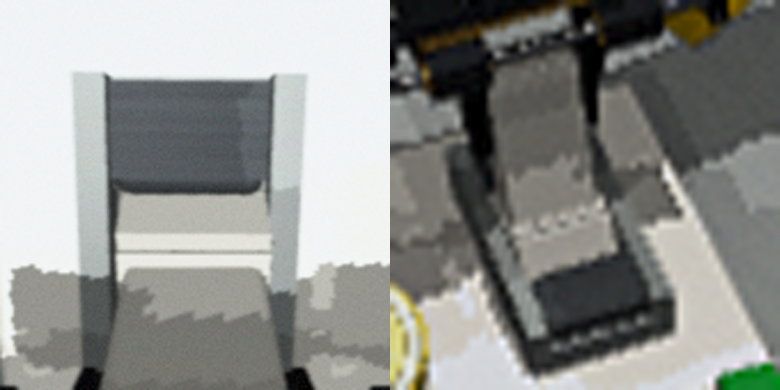

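The foot's left side has tilted up (57 mm at Y 12.6), still pivoting on the floor at the -y edge, so the right cheek is well back. The left reads only ~2.4 mm, so back upright and then rock again to +y with the firmer grip.

```bash
python3 -m creep '[{"fingers":0.3,"x":0.0,"y":0.12,"z":0,"twist":0},{"fingers":0.3,"x":0.0,"y":0.24,"z":0,"twist":0},{"fingers":0.3,"x":0.01,"y":0.34,"z":0,"twist":0},{"fingers":0.3,"x":0.02,"y":0.44,"z":0,"twist":0},{"fingers":0.3,"x":0.04,"y":0.54,"z":0,"twist":0},{"fingers":0.3,"x":0.06,"y":0.64,"z":0,"twist":0},{"fingers":0.3,"x":0.08,"y":0.74,"z":0,"twist":0},{"fingers":0.3,"x":0.1,"y":0.84,"z":0,"twist":0},{"fingers":0.3,"x":0.11,"y":0.92,"z":0,"twist":0},{"fingers":0.3,"x":0.11,"y":0.92,"z":0,"twist":0},{"fingers":0.3,"x":0.11,"y":0.92,"z":0,"twist":0}]'
python3 -c "
from h import *
rep();crops('c15'); lean(load('c15side'),0);lean(load('c15scene'),0);cam('wrist','wrist15');cheek('wrist15')
"
```

```text
time: 12.7
position: [0.5626, -0.033, 0.0843]
tool_rot: [0.17, 1.565, -0.197]
ft_force: [-14.7, -24.3, 32.2]
grip_width: 0.502
F seat -8.9 -26.9 32.2 M -6.84 dy mm -23.0 dx 1.43 z 84.26 tool tilt to +y deg 0.99 t 12.7
lean to +y deg -12.7 n 118 sd mm 1.78 y at z=.1 -29.0
lean to +y deg -12.74 n 145 sd mm 1.37 y at z=.1 -2.7
wrist15 outer edge Y mm 59.81 sd 0.08 n 55 lip Y 26.38
```

```bash
python3 -m creep '[{"fingers":0.3,"x":-0.06,"y":0,"z":0,"twist":0},{"fingers":0.3,"x":-0.1,"y":0.0,"z":0,"twist":0},{"fingers":0.3,"x":-0.1,"y":0.0,"z":0,"twist":0},{"fingers":0.3,"x":-0.1,"y":0.0,"z":0,"twist":0}]'
python3 -c "
from h import *
rep();crops('c16'); lean(load('c16side'),0);lean(load('c16scene'),0);cam('wrist','wrist16')
d=load('wrist16');P=pts(d);r=P-np.array([*SEAT,0])
for v in range(100,210,3):
    q=np.nanmean(r[v,240:252],0);print(v,'Y %.1f Z %.1f'%(q@SY*1e3,q[2]*1e3),end=' | ')
c=[load(f)['pixels'] for f in['wrist16','c16scene','c14side']]
ims=[cv2.resize(cv2.cvtColor(p[v:v+h,u:u+w],cv2.COLOR_RGB2BGR),(390,390),interpolation=cv2.INTER_CUBIC) for p,(u,v,w,h) in[(c[0],(170,60,170,170)),(c[1],(215,175,60,60))]]
cv2.imwrite('pics/w16.png',np.hstack(ims))
"
```

```text
time: 13.18
position: [0.5629, -0.0309, 0.0852]
tool_rot: [0.17, 1.564, -0.195]
ft_force: [-6.3, -20.5, 11.7]
grip_width: 0.506
F seat -1.5 -21.4 11.7 M -5.73 dy mm -20.88 dx 1.27 z 85.2 tool tilt to +y deg 0.91 t 13.1833
lean to +y deg -9.89 n 131 sd mm 2.23 y at z=.1 -27.6
lean to +y deg -11.31 n 149 sd mm 1.42 y at z=.1 -1.3
100 Y 63.2 Z 15.0 | 103 Y 60.5 Z 33.2 | 106 Y 58.3 Z 46.2 | 109 Y 56.3 Z 46.3 | 112 Y 54.3 Z 46.4 | 115 Y 52.3 Z 46.3 | 118 Y 50.2 Z 46.3 | 121 Y 48.2 Z 46.0 | 124 Y 46.1 Z 46.4 | 127 Y 44.1 Z 46.5 | 130 Y 41.9 Z 46.1 | 133 Y 39.9 Z 46.6 | 136 Y 37.8 Z 46.3 | 139 Y 35.6 Z 46.3 | 142 Y 33.5 Z 46.6 | 145 Y 31.4 Z 46.2 | 148 Y 29.2 Z 46.4 | 151 Y 26.9 Z 45.6 | 154 Y 23.1 Z 35.2 | 157 Y 21.5 Z 39.4 | 160 Y 19.9 Z 43.3 | 163 Y 18.4 Z 47.3 | 166 Y 17.0 Z 51.5 | 169 Y 15.0 Z 52.7 | 172 Y 12.6 Z 51.8 | 175 Y 10.4 Z 51.8 | 178 Y 8.6 Z 53.8 | 181 Y 6.3 Z 53.3 | 184 Y 5.2 Z 57.7 | 187 Y 4.4 Z 62.8 | 190 Y 3.5 Z 67.1 | 193 Y 2.7 Z 71.3 | 196 Y 1.7 Z 74.8 | 199 Y 1.1 Z 79.3 | 202 Y 0.4 Z 83.3 | 205 Y -0.4 Z 86.7 | 208 Y -0.9 Z 90.5 |
```

View pics/w16.png

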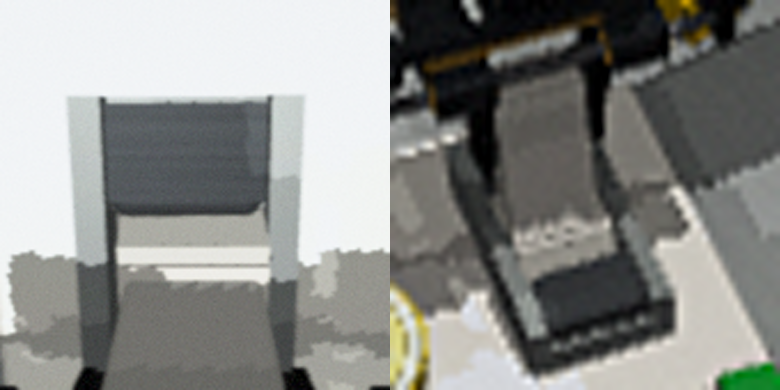

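It's moving again once the downward push was relieved; most of the resistance is pad twist friction. I'll return with a light grip (12 N) so the slab can swivel.

```bash
python3 -m creep '[{"fingers":0.3,"x":0,"y":0,"z":0,"twist":0},{"fingers":0.3,"x":0,"y":0,"z":0,"twist":0},{"fingers":0.3,"x":0,"y":0,"z":0,"twist":0},{"fingers":0.3,"x":0,"y":0.05,"z":0,"twist":0},{"fingers":0.3,"x":0.0,"y":0.1,"z":0,"twist":0},{"fingers":0.3,"x":0.0,"y":0.1,"z":0,"twist":0}]' 12
python3 -c "
from h import *
rep();crops('c17'); lean(load('c17side'),0);lean(load('c17scene'),0)
"
```

```text
time: 13.83
position: [0.5654, -0.0122, 0.0838]
tool_rot: [0.176, 1.564, -0.176]
ft_force: [-0.2, -3.5, -1.1]
grip_width: 0.498
F seat 0.6 -3.4 -1.1 M -1.12 dy mm -2.01 dx -0.43 z 83.82 tool tilt to +y deg 0.0 t 13.8333
lean to +y deg -0.92 n 133 sd mm 2.22 y at z=.1 -13.6
lean to +y deg 0.22 n 112 sd mm 1.01 y at z=.1 13.1
```

Upright, nearly force-free. Second rock to +y at 60 N.

```bash
python3 -m creep '[{"fingers":0.3,"x":-0.02,"y":0.05,"z":0,"twist":0},{"fingers":0.3,"x":-0.02,"y":0.05,"z":0,"twist":0},{"fingers":0.3,"x":-0.02,"y":0.05,"z":0,"twist":0},{"fingers":0.3,"x":-0.04,"y":0.12,"z":0,"twist":0},{"fingers":0.3,"x":-0.05,"y":0.2,"z":0,"twist":0},{"fingers":0.3,"x":-0.06,"y":0.3,"z":0,"twist":0},{"fingers":0.3,"x":-0.07,"y":0.4,"z":0,"twist":0},{"fingers":0.3,"x":-0.08,"y":0.5,"z":0,"twist":0},{"fingers":0.3,"x":-0.085,"y":0.6,"z":0,"twist":0},{"fingers":0.3,"x":-0.09,"y":0.7,"z":0,"twist":0},{"fingers":0.3,"x":-0.09,"y":0.75,"z":0,"twist":0},{"fingers":0.3,"x":-0.09,"y":0.75,"z":0,"twist":0},{"fingers":0.3,"x":-0.09,"y":0.75,"z":0,"twist":0}]' 60
python3 -c "
from h import *
rep();crops('c18'); lean(load('c18side'),0);lean(load('c18scene'),0);cam('wrist','wrist18');cheek('wrist18')
"
```

```text
time: 15.02
position: [0.5698, 0.0072, 0.0873]
tool_rot: [0.171, 1.568, -0.189]
ft_force: [-5.0, -17.1, 3.6]
grip_width: 0.501
F seat -1.1 -17.8 3.6 M -5.09 dy mm 17.8 dx -0.52 z 87.32 tool tilt to +y deg 0.69 t 15.0167
lean to +y deg 10.13 n 137 sd mm 2.02 y at z=.1 -0.9
lean to +y deg 10.9 n 99 sd mm 0.84 y at z=.1 26.9
wrist18 outer edge Y mm 59.25 sd 0.15 n 48 lip Y 22.69
```

```bash
python3 -m creep '[{"fingers":0.3,"x":0,"y":0.06,"z":0,"twist":0},{"fingers":0.3,"x":0,"y":0.12,"z":0,"twist":0},{"fingers":0.3,"x":0,"y":0.16,"z":0,"twist":0},{"fingers":0.3,"x":0,"y":0.16,"z":0,"twist":0},{"fingers":0.3,"x":0,"y":0.16,"z":0,"twist":0}]'
python3 -c "
from h import *
rep();crops('c19'); lean(load('c19side'),0);lean(load('c19scene'),0);cam('wrist','wrist19');cheek('wrist19')
"
```

```text
time: 15.58
position: [0.5712, 0.0133, 0.0875]
tool_rot: [0.171, 1.568, -0.189]
ft_force: [-5.9, -17.9, 4.6]
grip_width: 0.503
F seat -1.8 -18.8 4.6 M -5.15 dy mm 24.09 dx -0.47 z 87.53 tool tilt to +y deg 0.7 t 15.5833
lean to +y deg 12.76 n 144 sd mm 2.34 y at z=.1 2.7
lean to +y deg 13.83 n 94 sd mm 0.87 y at z=.1 30.9
wrist19 outer edge Y mm 59.16 sd 0.18 n 44 lip Y 22.34
```

```bash
python3 - <<'E'
from h import *
ims=[cv2.resize(cv2.cvtColor(load(f)['pixels'][130:260,170:340],cv2.COLOR_RGB2BGR),(390,298),interpolation=cv2.INTER_CUBIC) for f in['wrist18','wrist19']]
cv2.imwrite('pics/w19.png',np.hstack(ims))
E
```

```text
(no output)
```

View pics/w19.png

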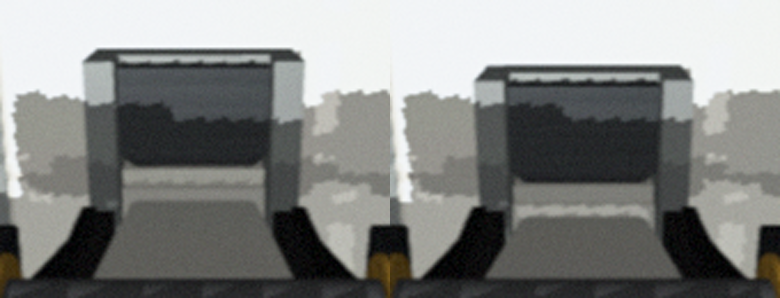

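```bash
python3 -m creep '[{"fingers":0.3,"x":0,"y":0.05,"z":0,"twist":0},{"fingers":0.3,"x":0,"y":0.1,"z":0,"twist":0},{"fingers":0.3,"x":0,"y":0.1,"z":0,"twist":0},{"fingers":0.3,"x":0,"y":0.1,"z":0,"twist":0}]'
python3 -c "
from h import *
rep();crops('c20'); lean(load('c20side'),0);lean(load('c20scene'),0);cam('wrist','wrist20');cheek('wrist20')
d=load('wrist20');P=pts(d);r=P-np.array([*SEAT,0])
for v in range(155,240,2):
    q=np.nanmean(r[v,240:252],0);print(v,'Y %.1f Z %.1f'%(q@SY*1e3,q[2]*1e3),end=' | ')
"
```

```text
time: 16.07
position: [0.5721, 0.017, 0.0874]
tool_rot: [0.171, 1.568, -0.19]
ft_force: [-5.7, -17.4, 3.6]
grip_width: 0.5
F seat -1.7 -18.3 3.6 M -5.07 dy mm 27.92 dx -0.48 z 87.43 tool tilt to +y deg 0.7 t 16.0667
lean to +y deg 15.87 n 157 sd mm 2.77 y at z=.1 4.4
lean to +y deg 16.08 n 86 sd mm 0.75 y at z=.1 33.4
wrist20 outer edge Y mm 59.14 sd 0.17 n 40 lip Y 22.62
155 Y 67.9 Z 15.3 | 157 Y 66.2 Z 15.2 | 159 Y 64.5 Z 15.2 | 161 Y 62.7 Z 15.2 | 163 Y 61.5 Z 18.2 | 165 Y 61.5 Z 26.8 | 167 Y 61.2 Z 33.5 | 169 Y 59.5 Z 33.3 | 171 Y 59.5 Z 40.8 | 173 Y 59.2 Z 46.4 | 175 Y 57.6 Z 46.2 | 177 Y 56.0 Z 46.2 | 179 Y 54.5 Z 46.3 | 181 Y 52.9 Z 46.4 | 183 Y 51.3 Z 46.3 | 185 Y 49.9 Z 46.6 | 187 Y 48.3 Z 46.7 | 189 Y 46.7 Z 46.5 | 191 Y 45.0 Z 46.2 | 193 Y 43.4 Z 46.2 | 195 Y 41.8 Z 46.3 | 197 Y 40.2 Z 46.4 | 199 Y 38.6 Z 46.5 | 201 Y 36.8 Z 46.1 | 203 Y 35.4 Z 46.7 | 205 Y 33.7 Z 46.6 | 207 Y 32.1 Z 46.6 | 209 Y 30.3 Z 46.3 | 211 Y 28.6 Z 46.2 | 213 Y 26.6 Z 45.5 | 215 Y 25.2 Z 46.1 | 217 Y 23.7 Z 46.7 | 219 Y 22.1 Z 46.8 | 221 Y 20.5 Z 47.1 | 223 Y 20.0 Z 49.9 | 225 Y 18.7 Z 50.8 | 227 Y 17.1 Z 51.0 | 229 Y 17.5 Z 55.7 | 231 Y 20.5 Z 65.9 | 233 Y 23.4 Z 75.6 | 235 Y 25.8 Z 83.8 | 237 Y 28.1 Z 91.6 | 239 Y 30.0 Z 98.3 |
```

View pics/c20.png

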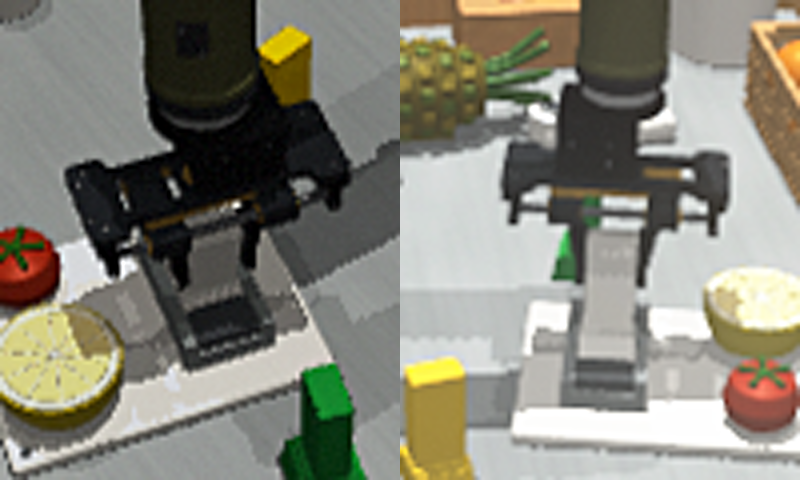

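In this view the foot's top at Y 24 is at Z 46 instead of 43, so the foot has ridden up ~2.5 mm and left the cheek where it was. I need downward pressure while rocking. Returning upright with a light grip first, re-seating the foot.

```bash
python3 -m creep '[{"fingers":0.3,"x":0,"y":-0.15,"z":0,"twist":0},{"fingers":0.3,"x":0,"y":-0.25,"z":0,"twist":0},{"fingers":0.3,"x":0.02,"y":-0.4,"z":0,"twist":0},{"fingers":0.3,"x":0.03,"y":-0.5,"z":0,"twist":0},{"fingers":0.3,"x":0.05,"y":-0.6,"z":0,"twist":0},{"fingers":0.3,"x":0.07,"y":-0.7,"z":0,"twist":0},{"fingers":0.3,"x":0.1,"y":-0.8,"z":0,"twist":0},{"fingers":0.3,"x":0.12,"y":-0.9,"z":0,"twist":0},{"fingers":0.3,"x":0.14,"y":-0.93,"z":0,"twist":0},{"fingers":0.3,"x":0.14,"y":-0.93,"z":0,"twist":0},{"fingers":0.3,"x":0.14,"y":-0.93,"z":0,"twist":0}]' 12
python3 -c "
from h import *
rep();crops('c21'); lean(load('c21side'),0);lean(load('c21scene'),0);cam('wrist','wrist21');cheek('wrist21')
d=load('wrist21');P=pts(d);r=P-np.array([*SEAT,0])
for v in range(135,220,3):
    q=np.nanmean(r[v,240:252],0);print(v,'Y %.1f Z %.1f'%(q@SY*1e3,q[2]*1e3),end=' | ')
"
```

```text
time: 17.13
position: [0.5681, -0.0017, 0.0853]
tool_rot: [0.181, 1.562, -0.164]
ft_force: [-3.4, 10.0, 13.2]
grip_width: 0.507
F seat -5.5 9.0 13.2 M 1.76 dy mm 8.81 dx -0.19 z 85.31 tool tilt to +y deg -0.62 t 17.1333
lean to +y deg 10.53 n 142 sd mm 2.2 y at z=.1 -4.0
lean to +y deg 10.0 n 99 sd mm 0.97 y at z=.1 23.2
wrist21 outer edge Y mm 59.52 sd 0.16 n 52 lip Y 22.54
135 Y 67.1 Z 14.9 | 138 Y 64.7 Z 15.2 | 141 Y 62.2 Z 15.5 | 144 Y 61.4 Z 33.6 | 147 Y 59.5 Z 37.5 | 150 Y 58.3 Z 46.3 | 153 Y 56.1 Z 46.4 | 156 Y 53.9 Z 46.8 | 159 Y 51.7 Z 46.6 | 162 Y 49.4 Z 46.5 | 165 Y 47.2 Z 46.6 | 168 Y 44.9 Z 46.3 | 171 Y 42.6 Z 46.2 | 174 Y 40.4 Z 46.3 | 177 Y 38.0 Z 46.1 | 180 Y 35.8 Z 46.4 | 183 Y 33.5 Z 46.4 | 186 Y 31.1 Z 46.3 | 189 Y 28.7 Z 46.1 | 192 Y 26.0 Z 45.0 | 195 Y 22.4 Z 40.7 | 198 Y 22.5 Z 49.4 | 201 Y 20.9 Z 51.9 | 204 Y 18.7 Z 52.3 | 207 Y 16.5 Z 52.7 | 210 Y 15.0 Z 55.4 | 213 Y 13.3 Z 57.2 | 216 Y 15.4 Z 69.4 | 219 Y 17.5 Z 80.6 |
```

The foot's +y side is now at Z ~51, so the stop is cocked and partly raised. I'll look before correcting.

```bash
python3 - <<'E'
from h import *
c=[load(f)['pixels'] for f in['wrist21','c21scene','c21side']]
ims=[cv2.resize(cv2.cvtColor(p[v:v+h,u:u+w],cv2.COLOR_RGB2BGR),(390,390),interpolation=cv2.INTER_CUBIC) for p,(u,v,w,h) in[(c[0],(170,90,170,170)),(c[2],(255,175,60,60))]]
cv2.imwrite('pics/w21.png',np.hstack(ims))
d=load('c21side');P=pts(d);r=P-np.array([*SEAT,0]);X=r@SX;Y=r@SY;Z=r[...,2]*1e3
# -y side profile, column through slab middle
us=[u for u in range(255,315) if np.any((abs(X[:,u])<.004)&(Z[:,u]>60)&(Z[:,u]<100)&(abs(Y[:,u])<.04))]; u=int(np.median(us)); print('u',u)
for v in range(180,240,1):
    print(v,'Y %.1f Z %.1f g%d'%(np.nanmean(Y[v,u-3:u+4])*1e3,np.nanmean(Z[v,u-3:u+4]),d['pixels'][v,u-3:u+4].mean()),end=' | ')
E
```

```text
u 282
180 Y -16.8 Z 191.7 g57 | 181 Y -13.0 Z 185.7 g74 | 182 Y -15.5 Z 183.4 g94 | 183 Y 255.6 Z 20.5 g169 | 184 Y 252.2 Z 17.9 g200 | 185 Y 145.9 Z 76.3 g168 | 186 Y -23.0 Z 172.6 g119 | 187 Y -24.9 Z 169.8 g80 | 188 Y 12.5 Z 143.6 g117 | 189 Y 3.5 Z 145.0 g153 | 190 Y 2.2 Z 141.9 g160 | 191 Y 3.8 Z 136.9 g159 | 192 Y 3.3 Z 133.3 g159 | 193 Y 1.7 Z 130.3 g159 | 194 Y 0.1 Z 127.3 g159 | 195 Y -0.0 Z 123.4 g159 | 196 Y 0.2 Z 119.3 g159 | 197 Y 0.2 Z 115.3 g159 | 198 Y -0.5 Z 111.7 g160 | 199 Y -3.8 Z 109.8 g159 | 200 Y -3.2 Z 105.4 g159 | 201 Y -4.1 Z 101.9 g161 | 202 Y -5.2 Z 98.6 g162 | 203 Y -5.4 Z 94.7 g160 | 204 Y -6.9 Z 91.5 g160 | 205 Y -5.9 Z 86.8 g159 | 206 Y -7.9 Z 84.0 g160 | 207 Y -8.4 Z 80.3 g159 | 208 Y -8.9 Z 76.5 g159 | 209 Y -10.0 Z 73.1 g163 | 210 Y -10.0 Z 69.0 g170 | 211 Y -9.3 Z 64.4 g173 | 212 Y -12.3 Z 62.3 g173 | 213 Y -14.5 Z 59.6 g165 | 214 Y -22.5 Z 60.9 g173 | 215 Y -23.6 Z 57.6 g184 | 216 Y -24.5 Z 54.1 g184 | 217 Y -24.0 Z 49.5 g184 | 218 Y -26.5 Z 47.1 g190 | 219 Y -33.5 Z 47.8 g152 | 220 Y -37.2 Z 46.3 g92 | 221 Y -43.4 Z 46.5 g83 | 222 Y -52.7 Z 48.9 g85 | 223 Y -57.9 Z 48.5 g87 | 224 Y -62.7 Z 47.8 g86 | 225 Y -64.3 Z 44.8 g83 | 226 Y -61.6 Z 38.7 g78 | 227 Y -61.4 Z 34.5 g97 | 228 Y -63.7 Z 32.0 g117 | 229 Y -64.5 Z 28.4 g118 | 230 Y -65.6 Z 25.0 g116 | 231 Y -64.9 Z 20.3 g113 | 232 Y -67.2 Z 17.8 g135 | 233 Y -71.0 Z 16.5 g174 | 234 Y -77.8 Z 17.3 g178 | 235 Y -80.8 Z 15.4 g250 | 236 Y -85.5 Z 14.8 g255 | 237 Y -92.7 Z 16.1 g253 | 238 Y -97.9 Z 15.8 g254 | 239 Y -99.6 Z 12.9 g249 |
```

View pics/w21.png

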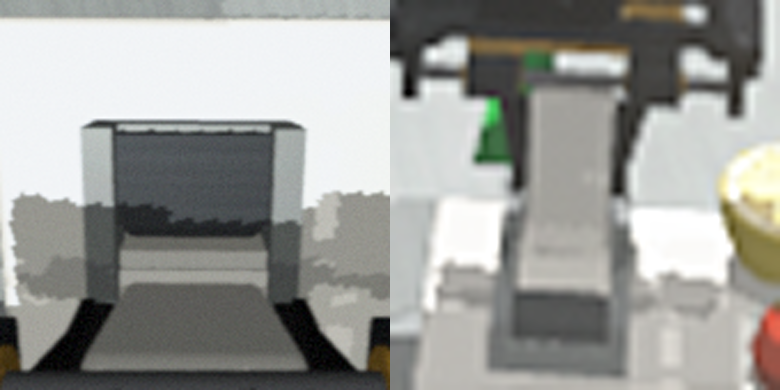

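Cocked 10°: the -y bottom corner sits ~18 mm above the floor at Y ≈ -30, so it has hooked on top of the rigid -y wall, while there are ~4 mm of space on the +y side. I'll hold firmly, shift it +y to unhook, then press down.

```bash
python3 -m creep '[{"fingers":0.3,"x":-0.05,"y":0.05,"z":0,"twist":0},{"fingers":0.3,"x":-0.08,"y":0.12,"z":0,"twist":0},{"fingers":0.3,"x":-0.08,"y":0.2,"z":0,"twist":0},{"fingers":0.3,"x":-0.08,"y":0.26,"z":0,"twist":0},{"fingers":0.3,"x":-0.08,"y":0.3,"z":0,"twist":0},{"fingers":0.3,"x":-0.08,"y":0.3,"z":0,"twist":0},{"fingers":0.3,"x":-0.08,"y":0.3,"z":0,"twist":0}]' 40
cat >> h.py <<'E'
def foot(ws,ss):
    for f,sg in((ws,1),(ss,-1)):
        d=load(f);P=pts(d);r=P-np.array([*SEAT,0]);X=r@SX*1e3;Y=r@SY*1e3;Z=r[...,2]*1e3
        m=(abs(X)<10)&(Z>40)&(Z<75)&(sg*Y>0)&(sg*Y<30)&(d['pixels'].mean(-1)>90)
        # profile in Z bins
        print(f,[(int(z),round(float(np.nanmedian(Y[m&(abs(Z-z)<1.5)])),1)) for z in range(41,75,3) if (m&(abs(Z-z)<1.5)).sum()>3])
E
python3 -c "
from h import *
rep();crops('c22'); lean(load('c22side'),0);lean(load('c22scene'),0);cam('wrist','wrist22');cheek('wrist22');foot('wrist2','side2');foot('wrist22','c22side')
"
```

```text
time: 17.87
position: [0.5686, 0.001, 0.0851]
tool_rot: [0.177, 1.564, -0.178]
ft_force: [-0.0, -1.3, -2.0]
grip_width: 0.506
F seat 0.3 -1.2 -2.0 M -0.54 dy mm 11.49 dx -0.25 z 85.11 tool tilt to +y deg 0.05 t 17.8667
lean to +y deg 13.77 n 139 sd mm 2.44 y at z=.1 -0.8
lean to +y deg 10.77 n 96 sd mm 0.88 y at z=.1 26.2
wrist22 outer edge Y mm 59.39 sd 0.16 n 49 lip Y 24.61
wrist2 [(41, 17.0), (44, 15.6), (47, 11.6), (50, 10.3), (53, 10.4), (56, 10.2), (59, 10.4), (62, 10.2), (65, 10.4), (68, 10.3), (71, 10.4), (74, 10.3)]
side2 [(44, -21.5), (47, -17.0), (50, -13.6), (56, -13.3), (62, -13.4), (65, -15.9), (68, -13.9), (71, -14.3), (74, -11.7)]
wrist22 [(44, 24.4), (47, 24.6), (50, 22.2), (53, 20.4), (56, 16.7), (59, 16.0), (62, 16.4), (65, 16.8), (68, 17.8), (71, 18.2), (74, 18.6)]
c22side [(44, -23.4), (53, -22.3), (56, -17.8), (59, -17.4), (62, -11.0), (65, -12.8), (68, -8.6), (71, -6.5), (74, -7.4)]
```

Unhooked (forces ~0, moved +y ~3 mm). Pressing down while held.

```bash
python3 -m creep '[{"fingers":0.3,"x":0.04,"y":0,"z":0,"twist":0},{"fingers":0.3,"x":0.08,"y":0,"z":0,"twist":0},{"fingers":0.3,"x":0.12,"y":0,"z":0,"twist":0},{"fingers":0.3,"x":0.16,"y":0,"z":0,"twist":0},{"fingers":0.3,"x":0.16,"y":0,"z":0,"twist":0},{"fingers":0.3,"x":0.16,"y":0,"z":0,"twist":0}]'
python3 -c "
from h import *
rep();crops('c23'); lean(load('c23side'),0);lean(load('c23scene'),0);cam('wrist','wrist23');cheek('wrist23');foot('wrist23','c23side')
"
```

```text
time: 18.52
position: [0.5691, 0.0009, 0.0787]
tool_rot: [0.176, 1.563, -0.178]
ft_force: [0.7, -4.9, -4.3]
grip_width: 0.503
F seat 1.8 -4.6 -4.3 M -1.48 dy mm 11.51 dx 0.28 z 78.73 tool tilt to +y deg 0.06 t 18.5167
lean to +y deg 11.77 n 153 sd mm 2.97 y at z=.1 -0.3
lean to +y deg 11.05 n 98 sd mm 0.84 y at z=.1 27.5
wrist23 outer edge Y mm 59.37 sd 0.14 n 49 lip Y 23.03
wrist23 [(44, 21.7), (47, 18.8), (50, 16.6), (53, 16.0), (56, 16.4), (59, 16.9), (62, 17.6), (65, 18.2), (68, 18.7), (71, 19.4), (74, 19.9)]
c23side [(44, -25.8), (47, -23.2), (50, -22.3), (53, -15.3), (56, -9.2), (59, -8.4), (65, -6.8), (71, -6.7), (74, -5.0)]
```

Foot is back on the floor at its +y edge (foot top Z ~44). Now upright with a light 8 N grip, pressing slightly down.

```bash
python3 -m creep '[{"fingers":0.3,"x":0,"y":0,"z":0,"twist":0},{"fingers":0.3,"x":0,"y":0,"z":0,"twist":0},{"fingers":0.3,"x":0.02,"y":0,"z":0,"twist":0},{"fingers":0.3,"x":0.04,"y":-0.08,"z":0,"twist":0},{"fingers":0.3,"x":0.06,"y":-0.16,"z":0,"twist":0},{"fingers":0.3,"x":0.08,"y":-0.22,"z":0,"twist":0},{"fingers":0.3,"x":0.08,"y":-0.26,"z":0,"twist":0},{"fingers":0.3,"x":0.08,"y":-0.26,"z":0,"twist":0}]' 8
python3 -c "
from h import *
rep();crops('c24'); lean(load('c24side'),0);lean(load('c24scene'),0);cam('wrist','wrist24');cheek('wrist24');foot('wrist24','c24side')
"
```

```text
time: 19.33
position: [0.5668, -0.0078, 0.0758]
tool_rot: [0.177, 1.563, -0.176]
ft_force: [1.4, 2.9, -0.2]
grip_width: 0.506
F seat 0.7 3.1 -0.2 M 0.73 dy mm 2.53 dx -0.08 z 75.85 tool tilt to +y deg -0.06 t 19.3333
lean to +y deg 5.82 n 142 sd mm 2.73 y at z=.1 -6.5
lean to +y deg 5.42 n 110 sd mm 0.89 y at z=.1 19.8
wrist24 outer edge Y mm 59.60 sd 0.12 n 54 lip Y 26.84
wrist24 [(41, 22.3), (44, 19.1), (47, 14.1), (50, 12.5), (53, 12.8), (56, 13.2), (59, 13.4), (62, 13.8), (65, 14.1), (68, 14.3), (71, 14.6), (74, 14.8)]
c24side [(44, -22.9), (47, -16.5), (50, -17.6), (53, -11.8), (56, -10.4), (59, -8.5), (65, -11.2), (74, -10.8)]
```

```bash
python3 -m creep '[{"fingers":0.3,"x":0.02,"y":-0.05,"z":0,"twist":0},{"fingers":0.3,"x":0.03,"y":-0.1,"z":0,"twist":0},{"fingers":0.3,"x":0.03,"y":-0.16,"z":0,"twist":0},{"fingers":0.3,"x":0.03,"y":-0.18,"z":0,"twist":0},{"fingers":0.6,"x":0.0,"y":-0.18,"z":0,"twist":0},{"fingers":0.6,"x":-0.05,"y":-0.14,"z":0,"twist":0},{"fingers":0.6,"x":-0.12,"y":-0.08,"z":0,"twist":0},{"fingers":0.6,"x":-0.18,"y":-0.08,"z":0,"twist":0},{"fingers":0.6,"x":-0.2,"y":-0.08,"z":0,"twist":0},{"fingers":0.6,"x":-0.2,"y":-0.08,"z":0,"twist":0}]' 8
python3 -c "
from h import *
rep();plan([*SEAT,.085]);crops('c25'); lean(load('c25side'),0);lean(load('c25scene'),0);cam('wrist','wrist25');cheek('wrist25');foot('wrist25','c25side')
"
```

```text
time: 20.32
position: [0.5663, -0.0115, 0.0842]
tool_rot: [0.177, 1.563, -0.177]
ft_force: [-0.5, 0.0, 0.6]
grip_width: 0.6
F seat -0.5 -0.1 0.6 M -0.11 dy mm -1.22 dx 0.27 z 84.24 tool tilt to +y deg -0.0 t 20.3167
tool x [ 0.001 -0.    -1.   ] y [0.223 0.975 0.   ] z [ 0.975 -0.223  0.001]
shift units [-0.019  0.031 -0.007] twist [ 2.0000e-03 -3.5998e+01]
lean to +y deg -1.38 n 125 sd mm 2.39 y at z=.1 -15.0
lean to +y deg -0.64 n 125 sd mm 1.14 y at z=.1 11.5
wrist25 outer edge Y mm 59.57 sd 0.15 n 52 lip Y 27.03
wrist25 [(41, 16.1), (44, 15.5), (47, 11.4), (50, 9.8), (53, 9.7), (56, 9.7), (59, 9.8), (62, 9.7), (65, 9.7), (68, 9.8), (71, 9.7), (74, 9.8)]
c25side [(44, -21.3), (47, -16.0), (50, -14.8), (56, -15.2), (59, -13.5), (62, -14.0), (68, -14.6), (71, -15.8), (74, -14.5)]
```

View pics/c25.png

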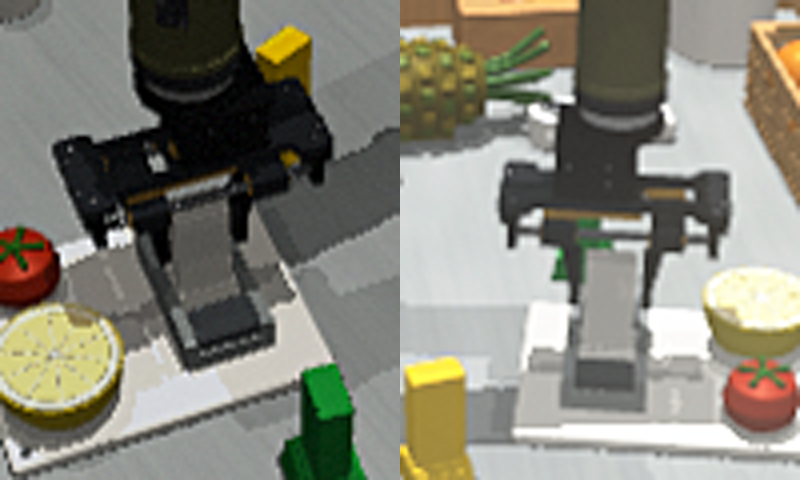

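Re-seated, upright, fingers free. To see the right cheek I'd move the wrist camera over to the -y side. First checking what is tall there.

```bash
python3 - <<'E'
from h import *
for f in ['scene0','side0']:
    P=pts(load(f)); m=(P[...,2]>.07)&(P[...,2]<.3)&(P[...,0]>.3)&(P[...,0]<.8)&(P[...,1]<-.04)&(P[...,1]>-.6); q=P[m]
    lab,c=np.unique((q[:,:2]/.06).round().astype(int),axis=0,return_counts=True); print(f,[(tuple((l*.06).round(2)),int(k)) for l,k in zip(lab,c) if k>8])
E
```

```text
scene0 [((np.float64(0.36), np.float64(-0.12)), 29), ((np.float64(0.42), np.float64(-0.12)), 157), ((np.float64(0.48), np.float64(-0.42)), 83), ((np.float64(0.54), np.float64(-0.42)), 236)]
side0 [((np.float64(0.36), np.float64(-0.18)), 11), ((np.float64(0.36), np.float64(-0.12)), 36), ((np.float64(0.42), np.float64(-0.18)), 33), ((np.float64(0.42), np.float64(-0.12)), 161), ((np.float64(0.48), np.float64(-0.48)), 227), ((np.float64(0.48), np.float64(-0.42)), 93), ((np.float64(0.54), np.float64(-0.48)), 304), ((np.float64(0.54), np.float64(-0.42)), 61)]
```

```bash
python3 -m creep '[{"fingers":0.6,"x":-0.5,"y":0,"z":0,"twist":0},{"fingers":0.6,"x":-1.2,"y":0,"z":0,"twist":0},{"fingers":0.6,"x":-1.9,"y":0,"z":0,"twist":0},{"fingers":0.6,"x":-2.2,"y":-0.3,"z":0,"twist":0},{"fingers":0.6,"x":-2.2,"y":-1,"z":0,"twist":0},{"fingers":0.6,"x":-2.2,"y":-1.8,"z":0,"twist":0},{"fingers":0.6,"x":-2.2,"y":-2.6,"z":0,"twist":0},{"fingers":0.6,"x":-2.2,"y":-3.4,"z":0,"twist":0},{"fingers":0.6,"x":-2.2,"y":-4,"z":0,"twist":0},{"fingers":0.6,"x":-2.2,"y":-4,"z":0,"twist":0},{"fingers":0.6,"x":-2.2,"y":-4,"z":0,"twist":0}]'
python3 -c "
from h import *
rep();cam('wrist','wrist26')
d=load('wrist26');P=pts(d);r=P-np.array([*SEAT,0]);X=r@SX;Y=r@SY*1e3;Z=r[...,2]*1e3
m=(abs(X)<.012)&(Y<70)&(Y>-75);us=np.where(m.any(0))[0];u=int(np.median(us));print(u)
g=d['pixels'].mean(-1)
for v in range(0,230,1):
    if -70<Y[v,u]<75: print(v,'%.1f %.1f g%d'%(np.nanmean(Y[v,u-6:u+7]),np.nanmean(Z[v,u-6:u+7]),g[v,u-6:u+7].mean()),end=' | ')
"
```

```text
time: 21.38
position: [0.529, -0.1699, 0.1714]
tool_rot: [0.18, 1.564, -0.181]
ft_force: [0.4, 0.5, -1.4]
grip_width: 0.602
F seat 0.3 0.6 -1.4 M -0.01 dy mm -163.93 dx -0.7 z 171.39 tool tilt to +y deg 0.02 t 21.3833
254
0 -16.3 122.1 g90 | 1 -16.3 120.5 g91 | 2 -16.2 118.5 g90 | 3 -16.3 117.0 g89 | 4 -16.4 115.4 g90 | 5 -16.3 113.2 g91 | 6 -16.4 111.7 g90 | 7 -16.2 109.1 g91 | 8 -16.2 107.3 g90 | 9 -16.3 105.7 g90 | 10 -16.3 103.8 g90 | 11 -16.3 101.6 g90 | 12 -16.3 99.5 g88 | 13 -16.3 97.7 g89 | 14 -16.3 95.4 g89 | 15 -16.2 92.7 g89 | 16 -16.3 90.9 g90 | 17 -16.2 88.1 g91 | 18 -16.4 86.5 g90 | 19 -16.4 84.1 g90 | 20 -16.1 80.8 g90 | 21 -16.1 78.3 g91 | 22 -16.4 76.6 g91 | 23 -16.2 73.5 g90 | 24 -16.3 71.1 g90 | 25 -16.3 68.5 g90 | 26 -16.3 65.5 g91 | 27 -16.3 62.9 g91 | 28 -16.2 59.5 g91 | 29 -16.2 56.6 g90 | 30 -16.3 54.0 g89 | 31 -16.3 50.6 g104 | 32 -16.3 47.5 g142 | 33 -16.5 45.0 g165 | 34 -17.4 45.4 g169 | 35 -18.1 45.0 g169 | 36 -19.0 45.2 g161 | 37 -20.0 45.5 g138 | 38 -20.2 43.1 g144 | 39 -20.9 42.3 g183 | 40 -21.8 42.7 g221 | 41 -22.7 42.6 g239 | 42 -23.6 42.9 g242 | 43 -
[... 356 characters left out ...]
46.6 g104 | 61 -40.8 46.6 g107 | 62 -41.6 46.2 g107 | 63 -42.5 46.4 g102 | 64 -43.4 46.4 g98 | 66 -45.1 46.3 g93 | 67 -46.1 46.6 g92 | 68 -46.9 46.2 g91 | 69 -47.9 46.7 g93 | 70 -48.7 46.3 g96 | 71 -49.6 46.3 g94 | 72 -50.5 46.6 g91 | 73 -51.4 46.6 g90 | 74 -52.3 46.4 g92 | 75 -53.2 46.5 g94 | 76 -54.1 46.7 g94 | 77 -55.0 46.6 g92 | 78 -55.9 46.5 g91 | 79 -56.8 46.3 g91 | 80 -57.7 46.3 g92 | 81 -58.6 46.6 g93 | 82 -59.5 46.4 g95 | 83 -60.4 46.4 g95 | 84 -61.3 46.6 g94 | 85 -62.3 46.6 g94 | 86 -63.2 46.5 g93 | 87 -64.1 46.4 g81 | 88 -65.0 46.2 g69 | 89 -64.9 33.6 g110 | 90 -65.8 33.8 g132 | 91 -66.8 33.2 g97 | 92 -66.8 21.0 g111 | 93 -67.5 15.4 g186 | 94 -68.5 15.0 g233 | 95 -69.5 15.3 g240 |
```

View pics/wrist26.png

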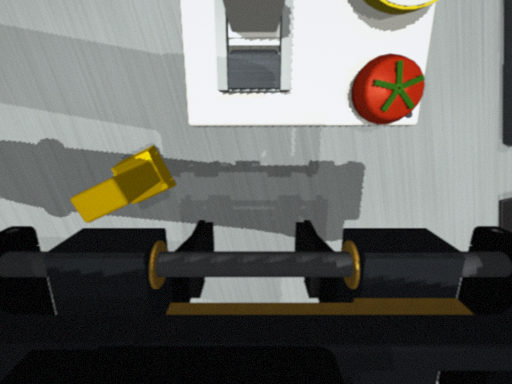

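Right-cheek view (seat at columns 225–290, rows 0–92): the strip behind the cheek is ~2.2 mm wide against ~4.8 mm initially, so it is ~2.7 mm back; the left is also ~2.7 mm. Both need more, this time with the foot pressed down. I'll return, grip a bit higher (~93 mm up) for leverage and keep 10–15 N down while rocking.

```bash
python3 -m creep '[{"fingers":0.65,"x":0,"y":0.6,"z":0,"twist":0},{"fingers":0.65,"x":0,"y":1.4,"z":0,"twist":0},{"fingers":0.65,"x":0,"y":2.2,"z":0,"twist":0},{"fingers":0.65,"x":0,"y":3,"z":0,"twist":0},{"fingers":0.65,"x":0,"y":3.7,"z":0,"twist":0},{"fingers":0.65,"x":0,"y":4.09,"z":0.01,"twist":0},{"fingers":0.65,"x":0,"y":4.09,"z":0.01,"twist":0},{"fingers":0.65,"x":0.4,"y":4.09,"z":0.01,"twist":0},{"fingers":0.65,"x":0.9,"y":4.09,"z":0.01,"twist":0},{"fingers":0.65,"x":1.4,"y":4.09,"z":0.01,"twist":0},{"fingers":0.65,"x":1.8,"y":4.09,"z":0.01,"twist":0},{"fingers":0.65,"x":2.04,"y":4.09,"z":0.01,"twist":0},{"fingers":0.65,"x":2.04,"y":4.09,"z":0.01,"twist":0},{"fingers":0.4,"x":2.04,"y":4.09,"z":0.01,"twist":0},{"fingers":0.3,"x":2.04,"y":4.09,"z":0.01,"twist":0},{"fingers":0.3,"x":2.04,"y":4.09,"z":0.01,"twist":0},{"fingers":0.3,"x":2.04,"y":4.09,"z":0.01,"twist":0},{"fingers":0.3,"x":2.04,"y":4.09,"z":0.01,"twist":0}]' 60
python3 -c "
from h import *
rep()"
```

```text
time: 22.93
position: [0.5679, -0.008, 0.0913]
tool_rot: [0.177, 1.562, -0.176]
ft_force: [0.3, -0.4, 3.9]
grip_width: 0.498
F seat 0.4 -0.3 3.9 M -0.15 dy mm 2.61 dx 1.06 z 91.35 tool tilt to +y deg -0.05 t 22.9333
```

```bash
python3 -m creep '[{"fingers":0.3,"x":0.05,"y":0,"z":0,"twist":0},{"fingers":0.3,"x":0.08,"y":0.06,"z":0,"twist":0},{"fingers":0.3,"x":0.07,"y":0.14,"z":0,"twist":0},{"fingers":0.3,"x":0.06,"y":0.22,"z":0,"twist":0},{"fingers":0.3,"x":0.05,"y":0.3,"z":0,"twist":0},{"fingers":0.3,"x":0.04,"y":0.38,"z":0,"twist":0},{"fingers":0.3,"x":0.03,"y":0.46,"z":0,"twist":0},{"fingers":0.3,"x":0.02,"y":0.54,"z":0,"twist":0},{"fingers":0.3,"x":0.02,"y":0.6,"z":0,"twist":0},{"fingers":0.3,"x":0.02,"y":0.6,"z":0,"twist":0},{"fingers":0.3,"x":0.02,"y":0.6,"z":0,"twist":0}]' 60
python3 -c "
from h import *
rep();crops('c27'); lean(load('c27side'),0);lean(load('c27scene'),0);cam('wrist','wrist27');cheek('wrist27');foot('wrist27','c27side')
"
```

```text
time: 23.85
position: [0.5718, 0.0073, 0.0924]
tool_rot: [0.173, 1.564, -0.187]
ft_force: [-9.4, -13.1, 19.8]
grip_width: 0.499
F seat -6.2 -14.8 19.8 M -3.94 dy mm 18.33 dx 1.4 z 92.45 tool tilt to +y deg 0.49 t 23.85
lean to +y deg 7.54 n 137 sd mm 2.16 y at z=.1 -2.3
lean to +y deg 6.68 n 110 sd mm 0.93 y at z=.1 24.3
wrist27 outer edge Y mm 59.29 sd 0.19 n 48 lip Y 27.17
wrist27 [(41, 22.6), (44, 21.5), (47, 16.9), (50, 15.3), (53, 15.7), (56, 16.1), (59, 16.6), (62, 17.0), (65, 17.3), (68, 17.9), (71, 18.1), (74, 18.6)]
c27side [(44, -21.6), (47, -20.5), (50, -17.8), (53, -14.0), (56, -12.1), (59, -9.9), (62, -8.3), (65, -6.7), (68, -4.9), (71, -4.7)]
```

Foot stays down (top Z ~44) with lean ~7°. Continuing.

```bash
python3 -m creep '[{"fingers":0.3,"x":-0.01,"y":0.06,"z":0,"twist":0},{"fingers":0.3,"x":-0.02,"y":0.12,"z":0,"twist":0},{"fingers":0.3,"x":-0.03,"y":0.18,"z":0,"twist":0},{"fingers":0.3,"x":-0.03,"y":0.24,"z":0,"twist":0},{"fingers":0.3,"x":-0.03,"y":0.24,"z":0,"twist":0},{"fingers":0.3,"x":-0.03,"y":0.24,"z":0,"twist":0}]' 60
python3 -c "
from h import *
rep();crops('c28'); lean(load('c28side'),0);lean(load('c28scene'),0);cam('wrist','wrist28');cheek('wrist28');foot('wrist28','c28side')
"
```

```text
time: 24.5
position: [0.5735, 0.0151, 0.0925]
tool_rot: [0.172, 1.565, -0.189]
ft_force: [-7.9, -14.6, 14.7]
grip_width: 0.496
F seat -4.4 -15.9 14.7 M -4.42 dy mm 26.39 dx 1.33 z 92.53 tool tilt to +y deg 0.62 t 24.5
lean to +y deg 12.93 n 147 sd mm 2.65 y at z=.1 2.3
lean to +y deg 12.67 n 96 sd mm 0.76 y at z=.1 30.3
wrist28 outer edge Y mm 59.72 sd 0.20 n 49 lip Y 27.56
wrist28 [(41, 22.8), (44, 22.0), (47, 17.7), (50, 16.6), (53, 17.0), (56, 17.8), (59, 18.5), (62, 19.2), (68, 20.5), (71, 20.9), (74, 21.7)]
c28side [(44, -23.6), (47, -18.3), (53, -13.2), (56, -12.5), (62, -5.5), (65, -6.0), (68, -4.2), (71, -4.4)]
```

```bash
python3 -m creep '[{"fingers":0.3,"x":0.02,"y":0.05,"z":0,"twist":0},{"fingers":0.3,"x":0.02,"y":0.1,"z":0,"twist":0},{"fingers":0.3,"x":0.02,"y":0.14,"z":0,"twist":0},{"fingers":0.3,"x":0.02,"y":0.14,"z":0,"twist":0},{"fingers":0.3,"x":0.02,"y":0.14,"z":0,"twist":0}]' 60
python3 -c "
from h import *
rep();crops('c29'); lean(load('c29side'),0);lean(load('c29scene'),0);cam('wrist','wrist29');cheek('wrist29');foot('wrist29','c29side')
d=load('wrist29');P=pts(d);r=P-np.array([*SEAT,0])
for v in range(150,235,1):
    q=np.nanmean(r[v,236:256],0);Y=q@SY*1e3
    if Y>56 or 20<Y<31: print(v,'%.1f %.1f g%d'%(Y,q[2]*1e3,d['pixels'][v,236:256].mean()),end=' | ')
"
```

```text
time: 25.07
position: [0.575, 0.0215, 0.092]
tool_rot: [0.173, 1.564, -0.188]
ft_force: [-7.3, -13.3, 15.6]
grip_width: 0.5
F seat -4.1 -14.6 15.6 M -4.18 dy mm 32.92 dx 1.39 z 91.95 tool tilt to +y deg 0.55 t 25.0667
lean to +y deg 17.1 n 158 sd mm 2.83 y at z=.1 6.1
lean to +y deg 17.15 n 81 sd mm 0.85 y at z=.1 34.9
wrist29 outer edge Y mm 59.74 sd 0.24 n 49 lip Y 27.58
wrist29 [(44, 22.4), (47, 18.5), (50, 17.0), (56, 18.5), (62, 20.3)]
c29side [(50, -22.3), (53, -17.0), (56, -14.0), (59, -10.0), (62, -6.4), (65, -3.7), (68, -3.0)]
150 76.7 15.3 g244 | 151 75.8 15.4 g244 | 152 74.9 15.2 g244 | 153 74.1 15.4 g244 | 154 73.2 15.4 g244 | 155 72.3 15.4 g244 | 156 71.5 15.5 g244 | 157 70.6 15.6 g244 | 158 69.7 15.3 g244 | 159 68.8 15.2 g244 | 160 67.9 15.3 g244 | 161 67.1 15.4 g244 | 162 66.2 15.3 g244 | 163 65.3 15.4 g244 | 164 64.4 15.5 g244 | 165 63.5 15.3 g244 | 166 62.6 15.2 g243 | 167 61.7 15.3 g212 | 168 61.5 18.6 g112 | 169 61.6 23.2 g59 | 170 61.5 27.3 g61 | 171 61.6 31.6 g92 | 172 61.2 33.5 g139 | 173 60.3 33.5 g125 | 174 59.5 33.5 g74 | 175 60.1 39.7 g35 | 176 60.1 43.5 g31 | 177 60.0 46.3 g47 | 178 59.2 46.4 g59 | 179 58.4 46.3 g60 | 180 57.6 46.5 g57 | 181 56.8 46.4 g50 | 182 56.0 46.4 g41 | 213 30.3 46.3 g31 | 214 29.5 46.4 g30 | 215 28.5 46.2 g28 | 216 27.4 45.6 g35 | 217 26.0 44.1 g78 | 218 24.9 43.7 g134 | 219 24.0 43.5 g151 | 220 23.3 44.0 g151 | 221 22.3 43.8 g147 | 222 21.4 43.8 g138 | 223 20.6 43.9 g128 | 225 20.1 46.9 g120 | 232 20.1 60.3 g87 | 233 21.6 65.5 g87 | 234 23.1 70.5 g87 |
```

The foot stayed down, but at 17° its bottom slid away from the +y wall (towards -y), which limits the push: left is now ~3.2 mm back. A lower grip gives a larger side force, which holds the foot against the near wall. Returning upright with a light grip and slight downward pressure.

```bash
python3 -m creep '[{"fingers":0.3,"x":0.02,"y":-0.1,"z":0,"twist":0},{"fingers":0.3,"x":0.02,"y":-0.2,"z":0,"twist":0},{"fingers":0.3,"x":0.02,"y":-0.3,"z":0,"twist":0},{"fingers":0.3,"x":0.03,"y":-0.4,"z":0,"twist":0},{"fingers":0.3,"x":0.04,"y":-0.5,"z":0,"twist":0},{"fingers":0.3,"x":0.06,"y":-0.6,"z":0,"twist":0},{"fingers":0.3,"x":0.08,"y":-0.7,"z":0,"twist":0},{"fingers":0.3,"x":0.1,"y":-0.8,"z":0,"twist":0},{"fingers":0.3,"x":0.1,"y":-0.8,"z":0,"twist":0}]' 10
python3 -c "
from h import *
rep();crops('c30'); lean(load('c30side'),0);lean(load('c30scene'),0);cam('wrist','wrist30');cheek('wrist30');foot('wrist30','c30side')
"
```

```text
time: 25.97
position: [0.57, -0.0003, 0.0874]
tool_rot: [0.179, 1.561, -0.175]
ft_force: [0.8, 1.6, 5.8]
grip_width: 0.509
F seat 0.4 1.8 5.8 M 0.3 dy mm 10.53 dx 1.36 z 87.36 tool tilt to +y deg -0.15 t 25.9667
lean to +y deg 0.96 n 132 sd mm 2.0 y at z=.1 -10.6
lean to +y deg 3.4 n 112 sd mm 1.08 y at z=.1 16.0
wrist30 outer edge Y mm 59.81 sd 0.15 n 49 lip Y 27.81
wrist30 [(41, 20.4), (44, 17.4), (47, 12.5), (50, 11.3), (53, 11.4), (56, 11.5), (59, 11.9), (62, 11.7), (65, 11.9), (68, 12.3), (71, 12.3), (74, 12.5)]
c30side [(47, -19.9), (53, -12.9), (59, -15.5), (62, -12.5), (65, -10.7), (71, -11.4), (74, -10.7)]
```

```bash
python3 -m creep '[{"fingers":0.3,"x":0.0,"y":-0.06,"z":0,"twist":0},{"fingers":0.65,"x":-0.04,"y":-0.1,"z":0,"twist":0},{"fingers":0.65,"x":-0.04,"y":-0.15,"z":-0.03,"twist":0},{"fingers":0.65,"x":0,"y":-0.25,"z":-0.03,"twist":0},{"fingers":0.65,"x":0.2,"y":-0.25,"z":-0.03,"twist":0},{"fingers":0.65,"x":0.5,"y":-0.25,"z":-0.03,"twist":0},{"fingers":0.65,"x":0.75,"y":-0.25,"z":-0.03,"twist":0},{"fingers":0.65,"x":0.75,"y":-0.25,"z":-0.03,"twist":0},{"fingers":0.65,"x":0.75,"y":-0.25,"z":-0.03,"twist":0}]' 10
python3 -c "
from h import *
rep();crops('c31'); lean(load('c31side'),0);lean(load('c31scene'),0);cam('wrist','wrist31');cheek('wrist31');foot('wrist31','c31side')
"
```

```text
time: 26.87
position: [0.5642, -0.0105, 0.0542]
tool_rot: [0.176, 1.566, -0.177]
ft_force: [-0.5, 0.1, 0.7]
grip_width: 0.653
F seat -0.5 -0.0 0.7 M -0.14 dy mm -0.67 dx -1.97 z 54.19 tool tilt to +y deg 0.07 t 26.8667
lean to +y deg -2.11 n 133 sd mm 2.17 y at z=.1 -14.7
lean to +y deg -0.8 n 94 sd mm 1.29 y at z=.1 11.4
wrist31 outer edge Y mm 59.97 sd 0.17 n 61 lip Y 27.13
wrist31 [(41, 17.1), (44, 15.2), (47, 10.8), (50, 9.7), (53, 9.6), (56, 9.7), (59, 9.7), (62, 9.7), (65, 9.7), (68, 9.7), (71, 9.7), (74, 9.6)]
c31side [(44, -17.7), (47, -21.5), (50, -14.1), (56, -15.6), (59, -13.5), (65, -12.8), (68, -13.1), (71, -13.4)]
```

View pics/c31.png

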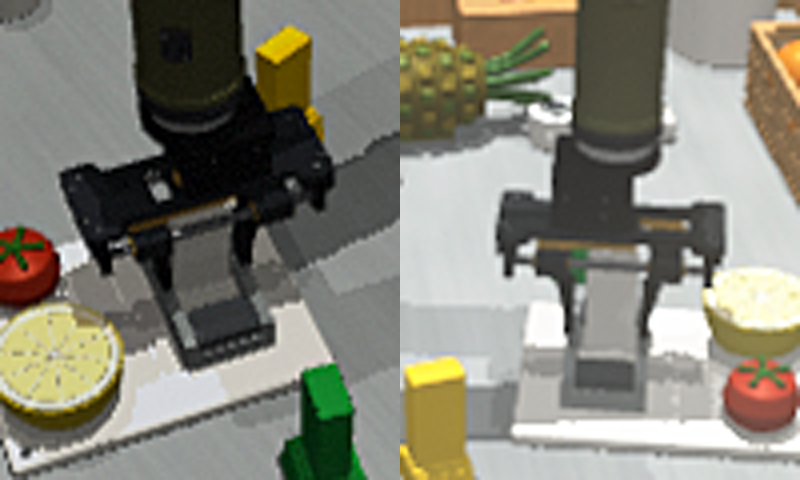

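Foot seated, upright. The gripper's body would be too near the slab top at this height, so I raise to TCP z ≈ 0.070 (grip ~74 mm up) and grip at 60 N.

```bash
python3 -m creep '[{"fingers":0.65,"x":-0.2,"y":0,"z":0.03,"twist":0},{"fingers":0.65,"x":-0.39,"y":0,"z":0.04,"twist":0},{"fingers":0.65,"x":-0.39,"y":0,"z":0.04,"twist":0},{"fingers":0.65,"x":-0.39,"y":0,"z":0.04,"twist":0},{"fingers":0.3,"x":-0.39,"y":0,"z":0.04,"twist":0},{"fingers":0.3,"x":-0.39,"y":0,"z":0.04,"twist":0},{"fingers":0.3,"x":-0.39,"y":0,"z":0.04,"twist":0},{"fingers":0.3,"x":-0.39,"y":0,"z":0.04,"twist":0},{"fingers":0.3,"x":-0.39,"y":0,"z":0.04,"twist":0},{"fingers":0.3,"x":-0.29,"y":0,"z":0.04,"twist":0},{"fingers":0.3,"x":-0.25,"y":0.1,"z":0.04,"twist":0},{"fingers":0.3,"x":-0.25,"y":0.2,"z":0.04,"twist":0},{"fingers":0.3,"x":-0.26,"y":0.3,"z":0.04,"twist":0},{"fingers":0.3,"x":-0.28,"y":0.4,"z":0.04,"twist":0},{"fingers":0.3,"x":-0.3,"y":0.5,"z":0.04,"twist":0},{"fingers":0.3,"x":-0.32,"y":0.58,"z":0.04,"twist":0},{"fingers":0.3,"x":-0.33,"y":0.64,"z":0.04,"twist":0},{"fingers":0.3,"x":-0.33,"y":0.64,"z":0.04,"twist":0},{"fingers":0.3,"x":-0.33,"y":0.64,"z":0.04,"twist":0}]' 60
cat >> h.py <<'E'
def look(n):
    rep();crops('c'+n); lean(load(f'c{n}side'),0);lean(load(f'c{n}scene'),0);cam('wrist','wrist'+n);cheek('wrist'+n);foot('wrist'+n,f'c{n}side')
    d=load('wrist'+n);P=pts(d);r=P-np.array([*SEAT,0])
    for v in range(80,235,1):
        q=np.nanmedian(r[v,238:256],0);Y=q@SY*1e3
        if 56<Y<63 and q[2]>.022 or 20<Y<29: print('%.1f %.1f'%(Y,q[2]*1e3),end=' | ')
    print()
E
python3 -c "
from h import *
look('32')"
```

```text
time: 28.6
position: [0.5704, 0.0005, 0.0721]
tool_rot: [0.171, 1.567, -0.194]
ft_force: [-14.0, -20.6, 27.1]
grip_width: 0.5
F seat -9.0 -23.2 27.1 M -6.27 dy mm 11.42 dx 1.62 z 72.13 tool tilt to +y deg 0.87 t 28.6
lean to +y deg 6.52 n 143 sd mm 2.5 y at z=.1 -5.1
lean to +y deg 5.2 n 98 sd mm 1.0 y at z=.1 21.2
wrist32 outer edge Y mm 59.75 sd 0.19 n 54 lip Y 27.36
wrist32 [(41, 23.7), (44, 20.5), (47, 15.6), (50, 14.2), (53, 14.5), (56, 15.0), (59, 15.1), (62, 15.4), (65, 15.7), (68, 15.9), (71, 16.3), (74, 16.6)]
c32side [(44, -18.4), (47, -20.7), (50, -13.9), (53, -13.6), (56, -7.8), (59, -11.9), (62, -8.5), (68, -8.8), (71, -7.3)]
61.6 22.2 | 61.6 28.1 | 61.5 33.4 | 60.7 33.4 | 60.0 33.4 | 60.1 38.4 | 60.0 43.2 | 59.8 46.4 | 59.2 46.2 | 58.6 46.4 | 57.8 46.2 | 57.1 46.4 | 56.3 46.3 | 28.9 46.2 | 28.2 45.9 | 27.2 45.3 | 26.1 44.4 | 24.0 39.7 | 24.0 42.1 | 23.8 43.5 | 23.0 43.4 | 21.9 43.2 | 21.0 43.3 | 20.1 43.5 |
```

```bash
python3 -m creep '[{"fingers":0.3,"x":-0.01,"y":0.07,"z":0,"twist":0},{"fingers":0.3,"x":-0.02,"y":0.14,"z":0,"twist":0},{"fingers":0.3,"x":-0.03,"y":0.2,"z":0,"twist":0},{"fingers":0.3,"x":-0.03,"y":0.25,"z":0,"twist":0},{"fingers":0.3,"x":-0.03,"y":0.25,"z":0,"twist":0},{"fingers":0.3,"x":-0.03,"y":0.25,"z":0,"twist":0}]' 60
python3 -c "
from h import *
look('33')"
```

```text
time: 29.25
position: [0.5723, 0.0083, 0.0723]
tool_rot: [0.169, 1.567, -0.197]
ft_force: [-11.7, -23.6, 22.1]
grip_width: 0.501
F seat -6.2 -25.6 22.1 M -6.77 dy mm 19.5 dx 1.66 z 72.29 tool tilt to +y deg 1.02 t 29.25
lean to +y deg 9.46 n 141 sd mm 2.27 y at z=.1 -0.1
lean to +y deg 10.26 n 94 sd mm 0.91 y at z=.1 27.7
wrist33 outer edge Y mm 59.78 sd 0.20 n 54 lip Y 27.83
wrist33 [(41, 23.2), (44, 22.2), (47, 17.6), (50, 16.5), (53, 17.0), (56, 17.5), (59, 18.0), (62, 18.4), (65, 19.0), (68, 19.4), (71, 20.1), (74, 20.6)]
c33side [(44, -23.0), (47, -21.4), (50, -16.6), (53, -13.6), (56, -9.5), (59, -8.7), (65, -8.5), (68, -6.7)]
61.6 25.3 | 61.5 29.4 | 61.3 33.4 | 60.7 33.6 | 60.1 33.4 | 60.4 38.9 | 60.4 42.8 | 60.3 46.4 | 59.7 46.1 | 59.0 46.3 | 58.3 46.6 | 57.5 46.5 | 56.8 46.6 | 28.7 46.2 | 27.6 45.5 | 26.7 44.9 | 25.3 43.7 | 24.8 43.8 | 23.8 43.4 | 22.9 43.7 | 22.1 43.5 | 21.5 43.7 | 20.8 43.6 | 20.0 71.8 | 20.6 74.3 |
```

Good: at 10° lean the cheek face is already at 60.4, with the foot held against the +y wall. Continuing.

```bash
python3 -m creep '[{"fingers":0.3,"x":-0.005,"y":0.05,"z":0,"twist":0},{"fingers":0.3,"x":-0.01,"y":0.1,"z":0,"twist":0},{"fingers":0.3,"x":-0.01,"y":0.12,"z":0,"twist":0},{"fingers":0.3,"x":-0.01,"y":0.12,"z":0,"twist":0},{"fingers":0.3,"x":-0.01,"y":0.12,"z":0,"twist":0}]' 60
python3 -c "
from h import *
look('34')"
```

```text
time: 29.82
position: [0.5732, 0.0125, 0.0722]
tool_rot: [0.169, 1.567, -0.198]
ft_force: [-10.8, -23.7, 18.8]
grip_width: 0.504
F seat -5.3 -25.6 18.8 M -6.9 dy mm 23.8 dx 1.68 z 72.2 tool tilt to +y deg 1.06 t 29.8167
lean to +y deg 11.4 n 145 sd mm 2.45 y at z=.1 2.8
lean to +y deg 12.47 n 92 sd mm 0.8 y at z=.1 30.7
wrist34 outer edge Y mm 60.11 sd 0.19 n 52 lip Y 28.24
wrist34 [(41, 23.7), (44, 22.9), (47, 18.6), (50, 17.1), (53, 17.8), (56, 18.4), (59, 19.1), (62, 19.7), (65, 20.4), (68, 20.9), (71, 21.7), (74, 22.4)]
c34side [(44, -23.9), (47, -19.0), (50, -18.1), (53, -9.2), (56, -15.3), (59, -6.6), (62, -5.6), (65, -4.9), (68, -2.5), (71, -1.7), (74, -3.2)]
61.6 22.8 | 61.5 26.8 | 61.5 30.5 | 61.2 33.1 | 60.5 33.4 | 60.7 38.1 | 60.7 41.5 | 60.7 44.9 | 60.2 46.0 | 59.8 46.3 | 58.9 46.6 | 58.1 46.4 | 57.5 46.2 | 56.8 46.5 | 56.1 46.2 | 28.0 45.2 | 26.7 44.6 | 25.8 43.8 | 25.1 43.8 | 24.3 43.7 | 23.2 43.6 | 22.6 43.8 | 21.8 43.6 | 21.0 43.8 | 20.4 44.0 | 20.5 45.7 | 20.1 46.7 | 20.5 64.7 |
```

```bash
python3 -m creep '[{"fingers":0.3,"x":0,"y":0.04,"z":0,"twist":0},{"fingers":0.3,"x":0,"y":0.07,"z":0,"twist":0},{"fingers":0.3,"x":0,"y":0.07,"z":0,"twist":0},{"fingers":0.3,"x":0,"y":0.07,"z":0,"twist":0}]' 60
python3 -c "
from h import *
look('35')"
```

```text
time: 30.3
position: [0.5741, 0.0163, 0.072]
tool_rot: [0.17, 1.567, -0.197]
ft_force: [-9.8, -22.8, 17.3]
grip_width: 0.502
F seat -4.5 -24.4 17.3 M -6.41 dy mm 27.64 dx 1.69 z 71.98 tool tilt to +y deg 0.99 t 30.3
lean to +y deg 14.45 n 143 sd mm 2.59 y at z=.1 5.7
lean to +y deg 14.18 n 82 sd mm 0.87 y at z=.1 33.2
wrist35 outer edge Y mm 60.31 sd 0.21 n 54 lip Y 28.47
wrist35 [(44, 23.0), (47, 19.0), (50, 18.0), (53, 18.2), (59, 19.9), (62, 20.6), (65, 21.7), (68, 22.3), (71, 23.1), (74, 23.8)]
c35side [(44, -22.5), (50, -20.5), (53, -9.6), (56, -15.2), (59, -6.4), (65, -4.5)]
61.5 22.9 | 61.5 26.4 | 61.5 30.0 | 61.4 33.6 | 60.7 33.4 | 61.1 38.5 | 61.0 41.9 | 61.1 44.7 | 60.6 46.5 | 59.9 46.0 | 59.3 46.3 | 58.8 46.8 | 57.9 46.4 | 57.3 46.5 | 56.4 46.5 | 28.2 45.5 | 26.4 43.2 | 25.6 43.4 | 25.0 43.7 | 24.2 43.8 | 23.6 43.6 | 22.4 43.6 | 21.9 43.9 | 21.1 44.2 | 20.4 44.4 | 21.0 47.1 | 20.2 46.9 |
```

Left cheek face is at 61.05, i.e. ~4.1 mm back. Back upright with a light grip.

```bash
python3 -m creep '[{"fingers":0.3,"x":0,"y":-0.1,"z":0,"twist":0},{"fingers":0.3,"x":0,"y":-0.2,"z":0,"twist":0},{"fingers":0.3,"x":0,"y":-0.3,"z":0,"twist":0},{"fingers":0.3,"x":0,"y":-0.4,"z":0,"twist":0},{"fingers":0.3,"x":0,"y":-0.5,"z":0,"twist":0},{"fingers":0.3,"x":0.02,"y":-0.6,"z":0,"twist":0},{"fingers":0.3,"x":0.04,"y":-0.7,"z":0,"twist":0},{"fingers":0.3,"x":0.05,"y":-0.8,"z":0,"twist":0},{"fingers":0.3,"x":0.05,"y":-0.85,"z":0,"twist":0},{"fingers":0.3,"x":0.05,"y":-0.85,"z":0,"twist":0}]' 10
python3 -c "
from h import *
look('36')"
```

```text
time: 31.28
position: [0.5688, -0.0019, 0.0682]
tool_rot: [0.177, 1.564, -0.177]
ft_force: [0.7, 3.3, 1.5]
grip_width: 0.506
F seat -0.0 3.3 1.5 M 0.68 dy mm 8.71 dx 0.56 z 68.23 tool tilt to +y deg 0.0 t 31.2833
lean to +y deg 4.19 n 130 sd mm 2.31 y at z=.1 -11.5
lean to +y deg 2.09 n 89 sd mm 0.97 y at z=.1 15.0
wrist36 outer edge Y mm 60.77 sd 0.13 n 55 lip Y 28.38
wrist36 [(41, 19.1), (44, 17.1), (47, 12.3), (50, 11.0), (53, 11.1), (56, 11.2), (59, 11.3), (62, 11.4), (65, 11.6), (68, 11.7), (71, 11.8), (74, 11.8)]
c36side [(44, -17.2), (47, -20.0), (50, -13.0), (53, -16.6), (56, -13.8), (59, -13.7), (65, -16.2), (68, -13.7), (71, -13.4)]
61.5 23.6 | 61.6 30.3 | 61.1 33.2 | 60.9 38.7 | 61.1 44.3 | 60.7 46.5 | 59.9 46.6 | 59.3 46.5 | 58.7 46.6 | 58.0 46.2 | 57.3 46.6 | 56.7 46.4 | 56.0 46.1 | 28.6 45.7 | 27.6 45.0 | 22.4 30.8 | 22.3 32.5 | 21.9 34.2 | 21.8 36.2 | 21.3 37.7 | 21.3 39.7 | 21.0 41.2 | 20.9 43.1 | 20.3 43.2 |
```

```bash
python3 -m creep '[{"fingers":0.3,"x":0.0,"y":-0.06,"z":0,"twist":0},{"fingers":0.65,"x":-0.02,"y":-0.1,"z":0,"twist":0},{"fingers":0.65,"x":-0.04,"y":-0.16,"z":0,"twist":0},{"fingers":0.65,"x":-0.05,"y":-0.2,"z":-0.01,"twist":0},{"fingers":0.65,"x":-0.05,"y":-0.2,"z":-0.01,"twist":0},{"fingers":0.3,"x":-0.05,"y":-0.2,"z":-0.01,"twist":0},{"fingers":0.3,"x":-0.05,"y":-0.2,"z":-0.01,"twist":0},{"fingers":0.3,"x":-0.05,"y":-0.2,"z":-0.01,"twist":0},{"fingers":0.3,"x":-0.05,"y":-0.2,"z":-0.01,"twist":0},{"fingers":0.3,"x":-0.05,"y":-0.2,"z":-0.01,"twist":0},{"fingers":0.3,"x":0.05,"y":-0.2,"z":-0.01,"twist":0},{"fingers":0.3,"x":0.09,"y":-0.3,"z":-0.01,"twist":0},{"fingers":0.3,"x":0.09,"y":-0.4,"z":-0.01,"twist":0},{"fingers":0.3,"x":0.08,"y":-0.5,"z":-0.01,"twist":0},{"fingers":0.3,"x":0.06,"y":-0.6,"z":-0.01,"twist":0},{"fingers":0.3,"x":0.04,"y":-0.7,"z":-0.01,"twist":0},{"fingers":0.3,"x":0.02,"y":-0.78,"z":-0.01,"twist":0},{"fingers":0.3,"x":0.01,"y":-0.84,"z":-0.01,"twist":0},{"fingers":0.3,"x":0.01,"y":-0.84,"z":-0.01,"twist":0},{"fingers":0.3,"x":0.01,"y":-0.84,"z":-0.01,"twist":0}]' 60
python3 -c "
from h import *
look('37')"
```

```text
time: 33.1
position: [0.5644, -0.021, 0.0724]
tool_rot: [0.187, 1.56, -0.158]
ft_force: [-2.4, 20.7, 19.3]
grip_width: 0.501
F seat -6.9 19.6 19.3 M 5.26 dy mm -10.9 dx 0.52 z 72.39 tool tilt to +y deg -1.07 t 33.1
lean to +y deg -6.12 n 125 sd mm 2.11 y at z=.1 -23.5
lean to +y deg -6.52 n 140 sd mm 1.32 y at z=.1 2.2
wrist37 outer edge Y mm 60.95 sd 0.04 n 35 lip Y 28.34
wrist37 [(41, 18.7), (44, 17.9), (47, 13.3), (50, 9.1), (53, 5.9), (56, 5.5), (59, 5.1), (62, 4.7), (65, 4.5), (68, 4.1), (71, 3.8), (74, 3.6)]
c37side [(44, -22.0), (50, -20.2), (53, -18.8), (56, -16.5), (62, -18.5), (65, -19.1), (68, -19.8), (71, -20.4)]
61.5 33.5 | 60.8 46.6 | 60.1 46.5 | 59.5 46.5 | 58.8 46.5 | 58.2 46.6 | 57.5 46.2 | 56.9 46.0 | 56.2 46.0 | 29.0 45.9 | 28.3 45.6 | 27.4 44.9 | 26.4 43.5 | 22.9 27.3 | 22.4 28.6 | 21.8 30.4 | 21.3 31.8 | 21.3 34.0 | 20.4 35.0 |
```

View pics/c37.png

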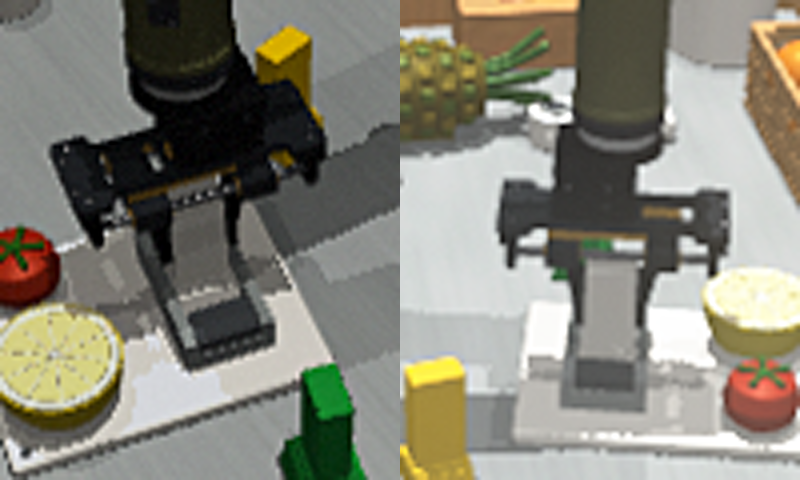

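```bash
python3 -m creep '[{"fingers":0.3,"x":-0.01,"y":-0.07,"z":0,"twist":0},{"fingers":0.3,"x":-0.02,"y":-0.14,"z":0,"twist":0},{"fingers":0.3,"x":-0.02,"y":-0.2,"z":0,"twist":0},{"fingers":0.3,"x":-0.02,"y":-0.26,"z":0,"twist":0},{"fingers":0.3,"x":-0.02,"y":-0.32,"z":0,"twist":0},{"fingers":0.3,"x":-0.02,"y":-0.35,"z":0,"twist":0},{"fingers":0.3,"x":-0.02,"y":-0.35,"z":0,"twist":0},{"fingers":0.3,"x":-0.02,"y":-0.35,"z":0,"twist":0}]' 60
python3 -c "
from h import *
look('38')"
```

```text
time: 33.92
position: [0.562, -0.0314, 0.0729]
tool_rot: [0.187, 1.56, -0.153]
ft_force: [-1.2, 27.0, 17.4]
grip_width: 0.503
F seat -7.2 26.1 17.4 M 6.57 dy mm -21.55 dx 0.57 z 72.94 tool tilt to +y deg -1.27 t 33.9167
lean to +y deg -13.33 n 120 sd mm 2.03 y at z=.1 -31.8
lean to +y deg -12.26 n 152 sd mm 1.58 y at z=.1 -5.0
wrist38 outer edge Y mm nan sd nan n 0 lip Y 28.18
wrist38 [(41, 18.9), (44, 17.5), (47, 16.3), (50, 12.0), (53, 8.2), (56, 2.9), (59, 2.3), (62, 1.6), (65, 1.0), (68, 0.4), (71, 0.1)]
c38side [(44, -22.1), (50, -23.2), (53, -19.8), (65, -22.5)]
61.7 45.6 | 60.4 46.5 | 59.7 46.4 | 59.1 46.1 | 58.5 46.3 | 57.8 46.6 | 57.2 46.7 | 56.6 46.4 | 28.9 46.2 | 28.1 45.4 | 27.2 44.3 | 26.3 43.1 | 23.9 27.9 | 23.3 29.9 | 22.7 31.1 | 22.2 32.8 | 21.6 33.8 | 21.1 35.5 | 20.5 36.6 | 20.0 38.3 |
  return _methods._mean(a, axis=axis, dtype=dtype,
  ret = ret.dtype.type(ret / rcount)
  ret = _var(a, axis=axis, dtype=dtype, out=out, ddof=ddof,
  arrmean = um.true_divide(arrmean, div, out=arrmean,
  ret = ret.dtype.type(ret / rcount)
```

```bash
python3 -m creep '[{"fingers":0.3,"x":0,"y":-0.04,"z":0,"twist":0},{"fingers":0.3,"x":0,"y":-0.08,"z":0,"twist":0},{"fingers":0.3,"x":0,"y":-0.08,"z":0,"twist":0},{"fingers":0.3,"x":0,"y":-0.08,"z":0,"twist":0}]' 60
python3 -W ignore -c "
from h import *
look('39')"
```

```text
time: 34.4
position: [0.5612, -0.0352, 0.0729]
tool_rot: [0.187, 1.56, -0.154]
ft_force: [-1.1, 26.2, 17.9]
grip_width: 0.503
F seat -6.9 25.3 17.9 M 6.29 dy mm -25.39 dx 0.61 z 72.87 tool tilt to +y deg -1.22 t 34.4
lean to +y deg -13.77 n 121 sd mm 1.84 y at z=.1 -33.7
lean to +y deg -14.01 n 151 sd mm 1.45 y at z=.1 -8.1
wrist39 outer edge Y mm nan sd nan n 0 lip Y 28.28
wrist39 [(41, 19.0), (44, 17.9), (47, 16.6), (50, 15.1), (53, 9.4), (56, 5.7), (59, 1.6), (62, 0.8), (65, 0.3)]
c39side [(47, -25.7), (50, -23.9), (53, -23.2), (59, -23.8), (74, -26.8)]
60.9 46.1 | 60.2 46.6 | 59.6 46.2 | 59.1 46.2 | 58.4 46.6 | 57.8 46.7 | 57.2 45.8 | 56.5 46.0 | 28.3 45.6 | 27.6 45.2 | 26.8 44.2 | 23.3 15.5 | 24.0 30.0 | 23.5 31.8 | 22.9 33.2 | 22.3 34.6 | 21.6 35.4 | 21.0 36.9 | 20.5 38.1 | 20.0 39.6 |
```

View pics/c39.png

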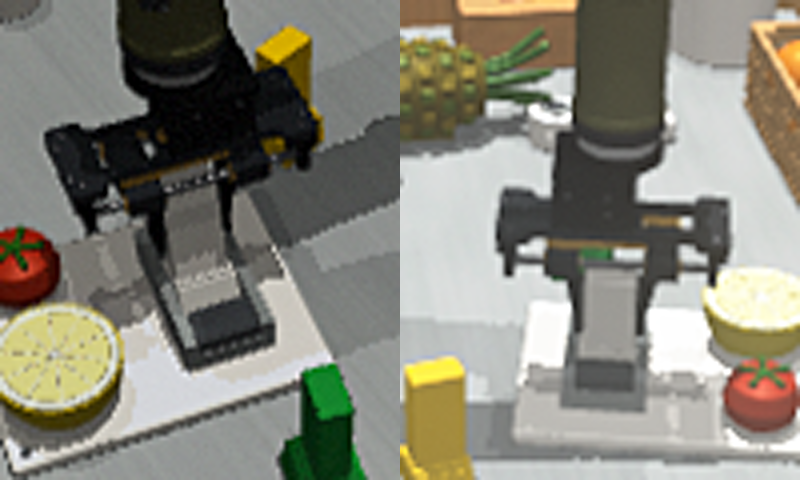

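Lean ~14° to -y with 25 N, foot down. Back upright with a light grip, then open and recheck the right cheek from the -y side.

```bash
python3 -m creep '[{"fingers":0.3,"x":0,"y":-0.03,"z":0,"twist":0},{"fingers":0.3,"x":0,"y":-0.03,"z":0,"twist":0},{"fingers":0.3,"x":0,"y":-0.03,"z":0,"twist":0}]' 60
python3 -m creep '[{"fingers":0.3,"x":0,"y":0.1,"z":0,"twist":0},{"fingers":0.3,"x":0,"y":0.2,"z":0,"twist":0},{"fingers":0.3,"x":0,"y":0.3,"z":0,"twist":0},{"fingers":0.3,"x":0,"y":0.4,"z":0,"twist":0},{"fingers":0.3,"x":0,"y":0.5,"z":0,"twist":0},{"fingers":0.3,"x":0.02,"y":0.6,"z":0,"twist":0},{"fingers":0.3,"x":0.04,"y":0.7,"z":0,"twist":0},{"fingers":0.3,"x":0.05,"y":0.8,"z":0,"twist":0},{"fingers":0.3,"x":0.05,"y":0.9,"z":0,"twist":0},{"fingers":0.3,"x":0.05,"y":0.9,"z":0,"twist":0}]' 10
python3 -W ignore -c "
from h import *
look('40')"
```

```text
time: 34.8
position: [0.5609, -0.0365, 0.0728]
tool_rot: [0.187, 1.56, -0.154]
ft_force: [-0.7, 24.7, 17.0]
grip_width: 0.503
time: 35.63
position: [0.5651, -0.0176, 0.0668]
tool_rot: [0.176, 1.564, -0.177]
ft_force: [-0.2, -4.1, 0.1]
grip_width: 0.504
F seat 0.7 -4.1 0.1 M -1.02 dy mm -7.4 dx 0.42 z 66.75 tool tilt to +y deg 0.05 t 35.6333
lean to +y deg -2.54 n 131 sd mm 2.23 y at z=.1 -16.1
lean to +y deg -2.46 n 125 sd mm 1.02 y at z=.1 9.8
wrist40 outer edge Y mm 61.20 sd 0.38 n 58 lip Y 28.30
wrist40 [(41, 20.9), (44, 16.9), (47, 12.4), (50, 9.8), (53, 9.6), (56, 9.5), (59, 9.4), (62, 9.3), (65, 9.2), (68, 9.1), (71, 8.9), (74, 8.8)]
c40side [(44, -17.6), (47, -13.4), (50, -13.0), (56, -14.9), (59, -13.8), (62, -13.3), (68, -16.2), (71, -14.4), (74, -17.1)]
61.5 30.0 | 61.0 33.7 | 60.8 46.7 | 60.1 46.7 | 59.5 46.8 | 58.9 46.2 | 58.2 46.2 | 57.6 46.3 | 57.0 46.5 | 56.3 46.2 | 28.3 45.7 | 27.5 45.1 | 26.5 43.3 | 23.2 31.5 | 22.7 32.8 | 22.3 34.7 | 22.1 36.7 | 21.5 37.6 | 21.3 39.6 | 21.0 41.1 | 20.7 43.1 | 20.2 44.1 |
```

```bash
python3 -m creep '[{"fingers":0.3,"x":0,"y":0.06,"z":0,"twist":0},{"fingers":0.65,"x":-0.02,"y":0.1,"z":0,"twist":0},{"fingers":0.65,"x":-0.05,"y":0.12,"z":0,"twist":0},{"fingers":0.65,"x":-0.3,"y":0.12,"z":0,"twist":0},{"fingers":0.65,"x":-0.9,"y":0.12,"z":0,"twist":0},{"fingers":0.65,"x":-1.6,"y":0.12,"z":0,"twist":0},{"fingers":0.65,"x":-2.2,"y":0.12,"z":0,"twist":0},{"fingers":0.65,"x":-2.6,"y":-0.1,"z":0,"twist":0},{"fingers":0.65,"x":-2.6,"y":-0.8,"z":0,"twist":0},{"fingers":0.65,"x":-2.6,"y":-1.6,"z":0,"twist":0},{"fingers":0.65,"x":-2.6,"y":-2.4,"z":0,"twist":0},{"fingers":0.65,"x":-2.6,"y":-3.1,"z":0,"twist":0},{"fingers":0.65,"x":-2.6,"y":-3.4,"z":0,"twist":0},{"fingers":0.65,"x":-2.6,"y":-3.4,"z":0,"twist":0},{"fingers":0.65,"x":-2.6,"y":-3.4,"z":0,"twist":0}]'
python3 -W ignore -c "
from h import *
rep();cam('wrist','wrist41')
for f in ['wrist26','wrist41']:
    d=load(f);P=pts(d);r=P-np.array([*SEAT,0]);X=r@SX;Y=r@SY*1e3;Z=r[...,2]*1e3
    m=(abs(X)<.012)&(Y<70)&(Y>-75);us=np.where(m.any(0))[0];u=int(np.median(us));g=d['pixels'].mean(-1)
    for v in range(0,230,1):
        y=np.nanmedian(Y[v,u-9:u+10]);
        if -69<y<-60 or -36<y<-20: print('%.1f %.1f g%d'%(y,np.nanmedian(Z[v,u-9:u+10]),g[v,u-9:u+10].mean()),end=' | ')
    print()
    c=cv2.cvtColor(d['pixels'][:130,200:310],cv2.COLOR_RGB2BGR);cv2.imwrite('pics/'+f+'c.png',cv2.resize(c,None,fx=3.5,fy=3.5,interpolation=cv2.INTER_CUBIC))
cv2.imwrite('pics/w41.png',np.hstack([cv2.imread('pics/wrist26c.png'),cv2.imread('pics/wrist41c.png')]))
"
```

```text
time: 37.03
position: [0.5352, -0.1488, 0.1715]
tool_rot: [0.178, 1.563, -0.176]
ft_force: [0.2, 0.8, 0.5]
grip_width: 0.651
F seat -0.0 0.8 0.5 M -0.06 dy mm -142.0 dx 0.57 z 171.48 tool tilt to +y deg -0.1 t 37.0333
-20.3 43.3 g144 | -21.0 42.6 g182 | -21.8 42.6 g222 | -22.7 42.6 g240 | -23.6 42.8 g242 | -24.4 42.5 g242 | -25.4 43.1 g235 | -26.4 43.8 g166 | -26.7 41.1 g112 | -27.1 39.1 g106 | -27.6 37.4 g104 | -27.9 34.4 g84 | -30.8 44.1 g66 | -31.8 45.0 g66 | -32.8 45.7 g76 | -33.8 46.3 g85 | -34.6 46.2 g95 | -35.5 46.5 g100 | -60.4 46.3 g95 | -61.3 46.4 g94 | -62.2 46.2 g94 | -63.2 46.7 g93 | -64.1 46.4 g81 | -65.0 46.1 g70 | -64.9 33.4 g116 | -65.8 33.5 g141 | -66.8 33.4 g101 | -66.9 21.1 g115 | -67.5 15.7 g190 | -68.5 15.1 g231 | 
-20.6 42.7 g206 | -21.5 43.1 g232 | -22.4 43.2 g236 | -23.3 43.0 g237 | -24.3 43.4 g230 | -25.1 43.2 g157 | -25.6 40.4 g100 | -26.2 38.0 g95 | -26.7 35.1 g97 | -27.2 32.0 g98 | -27.7 28.7 g98 | -28.3 25.6 g92 | -28.8 22.2 g70 | -32.5 44.4 g56 | -33.6 45.7 g60 | -34.5 45.9 g70 | -35.5 46.6 g84 | -60.6 46.6 g93 | -61.6 46.6 g94 | -62.6 46.6 g91 | -63.5 46.5 g91 | -64.5 46.5 g92 | -65.4 46.4 g90 | -66.4 46.4 g101 | -67.3 15.6 g149 | -68.4 15.0 g206 |
```

View pics/w41.png

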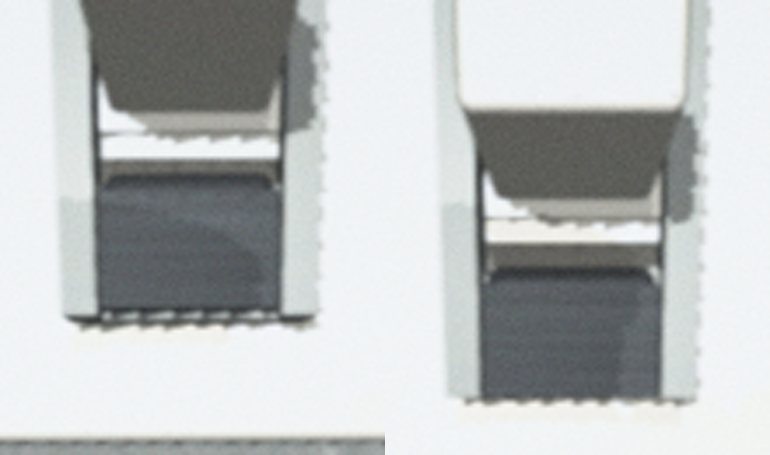

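Comparison (left crop earlier, right now): the right cheek's lip moved outward another ~1.4 mm, from Y -32.8 to ~-34, and the strip behind it is nearly gone. So the right is ~4.1 mm back and the left ~4.1 mm. Returning to regrip at ~85 mm up and lift straight.

```bash
python3 -m creep '[{"fingers":0.7,"x":0,"y":0.6,"z":0,"twist":0},{"fingers":0.7,"x":0,"y":1.4,"z":0,"twist":0},{"fingers":0.7,"x":0,"y":2.2,"z":0,"twist":0},{"fingers":0.7,"x":0,"y":3,"z":0,"twist":0},{"fingers":0.7,"x":0,"y":3.4,"z":0,"twist":0},{"fingers":0.7,"x":0,"y":3.53,"z":0,"twist":0},{"fingers":0.7,"x":0,"y":3.53,"z":0,"twist":0},{"fingers":0.7,"x":0.4,"y":3.53,"z":0,"twist":0},{"fingers":0.7,"x":0.9,"y":3.53,"z":0,"twist":0},{"fingers":0.7,"x":1.4,"y":3.53,"z":0,"twist":0},{"fingers":0.7,"x":1.9,"y":3.53,"z":0,"twist":0},{"fingers":0.7,"x":2.2,"y":3.53,"z":0,"twist":0},{"fingers":0.7,"x":2.24,"y":3.53,"z":0,"twist":0},{"fingers":0.7,"x":2.24,"y":3.53,"z":0,"twist":0},{"fingers":0.7,"x":2.24,"y":3.53,"z":0,"twist":0},{"fingers":0.7,"x":2.24,"y":3.53,"z":0,"twist":0}]'
python3 -W ignore -c "
from h import *
look('42')"
```

```text
time: 38.42
position: [0.5672, -0.0126, 0.0828]
tool_rot: [0.177, 1.561, -0.176]
ft_force: [0.1, -0.1, -1.3]
grip_width: 0.701
F seat 0.1 -0.1 -1.3 M -0.12 dy mm -2.0 dx 1.43 z 82.79 tool tilt to +y deg -0.05 t 38.4167
lean to +y deg 1.39 n 139 sd mm 2.11 y at z=.1 -13.7
lean to +y deg 0.59 n 113 sd mm 0.96 y at z=.1 12.8
wrist42 outer edge Y mm 60.77 sd 0.28 n 53 lip Y 28.40
wrist42 [(41, 18.2), (44, 16.3), (47, 12.1), (50, 11.0), (53, 11.0), (56, 11.0), (59, 10.9), (62, 10.9), (65, 11.0), (68, 10.9), (71, 11.0), (74, 11.0)]
c42side [(41, -21.1), (47, -18.9), (53, -14.2), (56, -14.0), (59, -13.8), (62, -14.3), (65, -14.0), (68, -13.5), (71, -14.4)]
61.5 28.9 | 61.0 33.6 | 61.0 46.1 | 60.3 46.1 | 59.6 46.1 | 58.9 46.2 | 58.3 46.5 | 57.6 46.5 | 56.8 46.6 | 56.1 46.5 | 28.3 45.6 | 27.4 44.6 | 23.1 30.2 | 22.9 31.9 | 22.6 34.3 | 22.2 36.2 | 21.9 38.5 | 21.6 40.1 | 21.3 41.8 | 20.9 43.7 | 20.1 43.4 |
```

Stop upright. Grip 45 N and lift slowly at first.

```bash
python3 -m creep '[{"fingers":0.4,"x":0,"y":0.03,"z":-0.02,"twist":0},{"fingers":0.3,"x":0,"y":0.03,"z":-0.02,"twist":0},{"fingers":0.3,"x":0,"y":0.03,"z":-0.02,"twist":0},{"fingers":0.3,"x":0,"y":0.03,"z":-0.02,"twist":0},{"fingers":0.3,"x":0,"y":0.03,"z":-0.02,"twist":0},{"fingers":0.3,"x":-0.05,"y":0.03,"z":-0.02,"twist":0},{"fingers":0.3,"x":-0.1,"y":0.03,"z":-0.02,"twist":0},{"fingers":0.3,"x":-0.15,"y":0.03,"z":-0.02,"twist":0},{"fingers":0.3,"x":-0.2,"y":0.03,"z":-0.02,"twist":0},{"fingers":0.3,"x":-0.2,"y":0.03,"z":-0.02,"twist":0},{"fingers":0.3,"x":-0.2,"y":0.03,"z":-0.02,"twist":0}]' 45
python3 -W ignore -c "
from h import *
look('43')"
```

```text
time: 39.48
position: [0.5657, -0.011, 0.0895]
tool_rot: [0.177, 1.563, -0.177]
ft_force: [0.3, -0.1, -2.9]
grip_width: 0.504
F seat 0.3 -0.1 -2.9 M -0.12 dy mm -0.81 dx -0.43 z 89.46 tool tilt to +y deg -0.01 t 39.4833
lean to +y deg 1.49 n 117 sd mm 1.88 y at z=.1 -13.9
lean to +y deg 0.28 n 119 sd mm 1.08 y at z=.1 12.9
wrist43 outer edge Y mm 61.28 sd 0.22 n 52 lip Y 28.55
wrist43 [(41, 22.7), (44, 22.1), (47, 21.7), (50, 18.0), (53, 13.3), (56, 10.7), (59, 10.8), (62, 10.8), (65, 10.8), (68, 10.8), (71, 10.9), (74, 10.8)]
c43side [(50, -20.2), (53, -17.8), (59, -14.5), (65, -15.4), (68, -15.4), (71, -14.3), (74, -13.1)]
61.6 31.5 | 60.9 33.4 | 60.9 46.2 | 60.2 46.4 | 59.5 46.4 | 58.8 46.3 | 58.1 46.4 | 57.3 46.0 | 56.6 46.4 | 28.6 46.0 | 27.6 44.8 | 26.7 44.0 | 23.8 34.7 | 23.5 36.6 | 23.2 38.9 | 22.7 40.7 | 22.6 42.6 | 21.9 44.5 | 21.7 46.6 | 21.4 48.0 | 21.1 50.3 | 20.9 51.7 |
```

It lifts freely with only its own weight (2.9 N). Continuing straight up to a ~52 mm total lift.

```bash
python3 -m creep '[{"fingers":0.3,"x":-0.1,"y":0,"z":0,"twist":0},{"fingers":0.3,"x":-0.2,"y":0,"z":0,"twist":0},{"fingers":0.3,"x":-0.3,"y":0,"z":0,"twist":0},{"fingers":0.3,"x":-0.4,"y":0,"z":0,"twist":0},{"fingers":0.3,"x":-0.5,"y":0,"z":0,"twist":0},{"fingers":0.3,"x":-0.6,"y":0,"z":0,"twist":0},{"fingers":0.3,"x":-0.7,"y":0,"z":0,"twist":0},{"fingers":0.3,"x":-0.8,"y":0,"z":0,"twist":0},{"fingers":0.3,"x":-0.9,"y":0,"z":0,"twist":0},{"fingers":0.3,"x":-1,"y":0,"z":0,"twist":0},{"fingers":0.3,"x":-1.1,"y":0,"z":0,"twist":0},{"fingers":0.3,"x":-1.1,"y":0,"z":0,"twist":0},{"fingers":0.3,"x":-1.1,"y":0,"z":0,"twist":0},{"fingers":0.3,"x":-1.1,"y":0,"z":0,"twist":0}]' 45
python3 -W ignore -c "
from h import *
rep();crops('c44');cam('wrist','wrist44')
for f,sg in (('wrist44',1),('c44side',-1)):
    d=load(f);P=pts(d);r=P-np.array([*SEAT,0]);X=r@SX*1e3;Y=r@SY*1e3;Z=r[...,2]*1e3
    m=(abs(X)<10)&(sg*Y>0)&(sg*Y<32)&(d['pixels'].mean(-1)>60)
    print(f,[(z,round(float(np.nanmedian(Y[m&(abs(Z-z)<1.5)])),1)) for z in range(50,125,3) if (m&(abs(Z-z)<1.5)).sum()>3])
"
```

```text
time: 40.8
position: [0.5655, -0.0109, 0.1332]
tool_rot: [0.177, 1.564, -0.177]
ft_force: [-0.9, 1.1, -2.8]
grip_width: 0.504
F seat -1.1 0.9 -2.8 M -0.12 dy mm -0.8 dx -0.61 z 133.22 tool tilt to +y deg -0.0 t 40.8
wrist44 [(71, 25.2), (74, 24.5), (77, 24.0), (80, 23.4), (83, 22.9), (86, 22.4), (89, 21.7), (92, 21.1), (95, 17.6), (98, 12.5), (101, 10.8), (104, 10.7), (107, 10.6), (110, 10.8), (113, 10.8), (116, 10.7), (119, 10.8), (122, 10.8)]
c44side [(71, -28.9), (74, -28.8), (77, -27.1), (80, -27.7), (83, -25.4), (86, -24.6), (92, -23.9), (95, -19.8), (98, -17.4), (101, -13.4), (110, -15.5), (113, -14.2), (116, -15.1), (119, -11.8)]
```

View pics/c44.png

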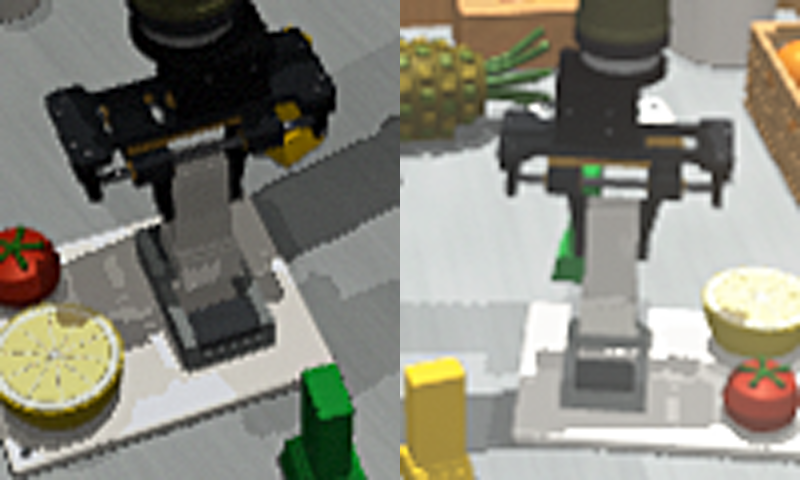

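View pics/wrist44.png

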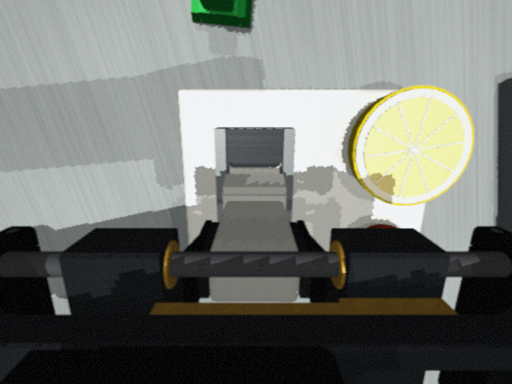

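The stop hangs upright (its face is vertical, constant at 10.8 mm) above the seat. Foot top is at ~94.5 mm, so the foot's underside is at ~66.5, about 20 mm over the 47 mm rim. A last stillness check, then hand in.

```bash
python3 -m creep '[{"fingers":0.3,"x":0,"y":0,"z":0,"twist":0},{"fingers":0.3,"x":0,"y":0,"z":0,"twist":0},{"fingers":0.3,"x":0,"y":0,"z":0,"twist":0}]' 45
python3 -W ignore -c "
from h import *
rep();s=telemetry.get_state();print(abs(s['qd']).max(),s['grip_width'])
d=cam('scene','sceneF');a=load('scene0')
print(workorder.close_job())"
```

```text
time: 41.2
position: [0.5656, -0.011, 0.1333]
tool_rot: [0.177, 1.564, -0.177]
ft_force: [0.2, 0.2, -2.9]
grip_width: 0.504
F seat 0.1 0.2 -2.9 M -0.13 dy mm -0.83 dx -0.53 z 133.27 tool tilt to +y deg 0.0 t 41.2
0.0015157876672131651 0.5043994393447024
the job is handed in; nothing more can be done
None
```

View pics/sceneF.png

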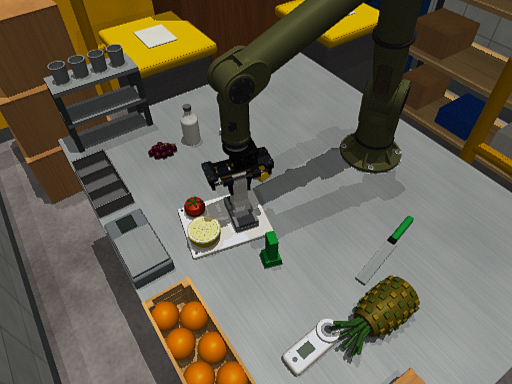

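The stop is out of its seat and held in the gripper: I rocked it against both cheeks until each was about 4 mm back, lifted it straight out and handed the job in at 41 s.

**Last checks**
- **Cheeks:** each measured about 4.1 mm back in the wrist camera, give or take about 0.5 mm. The right one was judged against an assumed starting position, because I had no view of it before rocking.
- **Lift:** it came up freely, with only the stop's own weight on the wrist (about 2.9 N).
- **Final hold:** upright and still, above the seat, with its foot about 20 mm over the rim and no side force.
- **Other things:** in the last picture those in view look undisturbed. The arm hid the spare and most of the yellow stop.

**What went wrong on the way**
- **First rocks fell short:** they left the cheeks only about 2.7 mm back, because the foot slid in the seat.
- **Foot came up early:** on the second lean towards the left cheek the foot rode up. On the way back the stop tilted, with one side about 8 mm and the other about 17 mm above normal, and caught on the right-hand wall. It was still inside the seat but not fully down.
- **Recovery:** I freed it, pressed it back down and re-seated it. I then rocked both sides again from a lower grip while pushing down, and this time the foot stayed down.
- **Letting go between rocks:** I released the stop in its seat several times, to re-centre the grip and twice to look at the right cheek.

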